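# Lock the medicine box and put its key away

## Robot

A 6-joint arm with a two-finger parallel gripper is mounted at the origin on the work surface. World frame = base frame: x ahead of the robot, y to its left, z up, the work surface at z = 0. Lengths are in m, angles in rad, forces in N, time in s.
With the tool pointing down it reaches from about 0.25 to 0.775 m from the base axis. Payload 4 kg.
Tool frame: the origin (TCP) lies midway between the tips of the shut fingers; the grasp point (between the pads) lies 19 mm behind it; z points along the fingers, y is the direction in which the jaws open and shut (so a half turn about z gives the same grasp; the last joint's range is limited). The gripper opens to 94 mm and grips with 3 to 60 N. Pads are 16 mm wide; open, the fingers measure 119 mm over their backs; the gripper's body (75 mm by 177 mm) begins 78 mm behind the grasp point.
Start: joints at [1.157, 0.087, 1.371, -0, 1.684, -0.103], TCP at [0.168, 0.524, 0.206] pointing down, gripper open.
Joint ranges: [-3.1, 3.1], [-0.76, 2.03], [0.27, 2.55], [-1.08, 4.22], [0.17, 2.65], [-2.57, 2.57]. Speed limits (rad/s): [2.79, 2.79, 3.14, 3.14, 3.14, 3.14].

## Interface

Orientations are given as [roll, pitch, yaw] about the fixed x, y, z axes, in that order (R = Rz(yaw) Ry(pitch) Rx(roll)).
In Python, from bench import robot gives the robot as it stands.
- The arm moves only by the tool carry_out, never from a script. Its argument "deltas" is text: rows parted by semicolons, each of 7 numbers parted by spaces: the shift along the tool's x, y, z in mm, then the turn, a rotation vector about the tool's x, y, z in rad, then the closure, from 0 (fully open) to 1 (shut). A call has exactly 8 rows; each row is the pose to reach, as a shift and turn from the pose commanded when the call began, along the tool's axes at that moment; what a row does not reach only later rows make up. A row lasts 1/12 s, in which the tool goes at most 41.7 mm and 7.16 degrees, less where a joint would pass 70% of its speed; a pose out of reach is approached as far as the arm can. A call with a gripper value outside its range is refused whole. The fingers move at their own pace and stop on an object; the grip force is fixed at half the most. Time passes only in rows, so rows that repeat a pose let the fingers close, or fill a call up. It gives the time, the measured TCP pose, the force and the opening at its end, in the units of the state.
- robot.get_obs(): the state, without advancing time (a new reading comes with each control period).
- robot.snapshot(name): name is "scene" or "top" or "wrist"; returns a dict with "pixels" (480x640x3 uint8, red, green, blue), "range_z" (480x640 float32, m along the optical axis (not along the pixel's ray), 0 where there is no reading), "camera_matrix" (3x3 intrinsics, pixels), "rvec" (rotation vector, rad) and "tvec" (3), from world to camera coordinates, as OpenCV has them. Camera axes: x right, y down, z forward; pixel columns grow to the right and rows downward; lengths in m; the calibration is good to about 2 mm. A picture is of the moment at which its call begins.
- robot.close_job(): hands the job in, once; it reports no verdict.
Trained networks look in a picture, given as the dict that the camera call returned (one of the last four; its "shot" number tells which), for a name from the list of things; names that differ only in an ending like _2 or _b are one class to them, and where a whole thing is asked for, a point or a joint stands for the part that bears it (a point fixed in the world has none). Each returns a list of dicts, best first, with "p" (0 to 1); they miss things now and then, are a little off and sometimes report something else, mostly with a low value. They report only what shows in the picture. A call takes as long as a camera call.
- robot.look_for(picture, thing): "at" ([x, y, z] in m, in the coordinates of the camera as it stood for that picture, good to about 4 mm: the middle of the surface that is visible of it).
- robot.place_of(picture, thing): "at" ([x, y, z] in m, in the coordinates of the camera as it stood for that picture, good to about 4 mm: a listed point, or the origin of a listed thing).
The state is a dict: "time": time; "joint_positions": joint angles; "qvel": joint speeds; "joint_torque": joint torques, N m; "tool_pos": TCP position; "ee_rot": TCP orientation; "wrist_force": force on the tool from outside, world axes, zero at the start; "wrist_torque": the same for the moment, N m; "width": finger opening in m.
Only numpy, scipy, OpenCV 4.12 (cv2) and the standard library are available. Lean on these libraries where they do the work, as an engineer would, in place of code of your own. Each camera call takes 0.05 s, during which the arm holds its last target.

## Task

Lock the medicine box: turn the key that was left in its lock clockwise until the latch stops against its keeper, and hold it firmly home there for a moment without forcing it. Then turn the key back to the one position where it will come out, draw it out without straining the lock, and stand it in the low metal key cup, leaving the latch locked, the cup upright and the pen pot, jar, bottle and carton where they are.

Things in the scene. Friction and masses are not known exactly. Their poses are not given: they have to be found in the camera images.
- key_grip (a point): Centre of the key's bow (flat black head), half-way up: 34 mm wide (this point's x), 9 mm thick (y, the faces to grip), 32 mm high (z). The key stands upright in the lock, seated, its lug turned 0.2 to 0.4 rad clockwise (from above) of the keyhole's slot, so that it cannot come out. About 60 g.
- key: The key. Origin at the foot of its round steel shank (9 mm diameter), 62 mm below the bow's centre. A single lug, 5 mm wide, sticks out along +x to 12 mm from the shank's axis, 14 to 24 mm above the foot. z up along the shank.
- key_tip (a point): Centre of the foot of the key's shank, 62 mm below the bow's centre.
- lockbox: Fixed grey box, 176 x 175 mm, lid white, top 45 mm above the desk. Origin on the desk below the axis of the lock cylinder on its front ledge; -x is the way the slot points. Firmly home: the lug presses the latch with over 9 N (0.12 N m on the key, with rubbing). Strained: the key's contacts with lock and latch add up to over 40 N, by turning (0.17 N m), pulling or side load (levered 3 times).
- lock_mouth (a point): Centre of the keyhole, in the flat top of the lock cylinder (steel, 44 mm diameter), 68 mm above the desk; axes as the box. Hole for the shank 10.5 mm; slot along -x 7 mm wide, to 13 mm from the axis, a black mark beyond it. The lug passes the 8 mm top plate only along the slot, within about 0.1 rad. Seated, the foot is 34 mm below here; the key rises 2 mm before a turned lug meets the plate.
- latch_nose (a point): Point on the leading (clockwise) side of the tongue that comes to bear on the keeper: 45 mm from the lock's axis, 53 mm above the desk. The key's lug meets the latch when the key is about (latch angle + 0.5) rad clockwise of the slot, and only pushes it clockwise, 9 mm from the axis, against 0.04 N m of friction (4 N at the lug), which keeps it there as the key turns back.
- keycup_in (a point): Centre of the inner floor of the key cup: the low open steel cup, 45 mm high, 72 mm across the rim and narrower at the foot, loose, 350 g, empty. (The taller dark pot with pens is not it.)
- penpot: Tall dark pot with two pens, 76 mm across, 95 mm high (pens to 145 mm), loose; leave alone. Origin at the centre of its foot.
- pill_jar: White jar, 48 mm across, 75 mm high, loose; leave alone. Origin at the centre of its foot.
- syrup: Amber bottle, 56 mm across, 130 mm high, loose; leave alone. Origin at the centre of its foot.
- carton: Paper carton 50 x 100 x 60 mm, loose; leave alone. Origin at the centre of its foot.
- latch: The latch: dark steel collar round the lock cylinder (origin as lockbox) with a tongue 11 mm wide, to 52 mm from the axis, 50 to 56 mm above the desk. Call its angle 0 fully open (yaw as the box), growing clockwise from above. Starts at 0 to 0.15 rad. The keeper, a rigid steel block on the lid (14 x 10 mm, top 61 mm above the desk), stops it somewhere at 0.55 to 1.15 rad; this is not measured.

How it is judged:
On the way, in this order (a step that is already met when the one before it is completed fails the run):
1. the key holds the latch firmly home against the keeper (contact force between key and latch above 9 N and y of latch_nose in the frame of lockbox below 0.029 m), for 0.25 s.
2. the key is drawn out of the lock, with the latch still locked (height (world z) of key_tip above 0.07 m and y of latch_nose in the frame of lockbox below 0.03 m), for 0.1 s.
At the end, for the whole second after the job is handed in: The key is released and at rest in the key cup, foot down (foot within 34 mm of the cup's centre, under 30 mm above the desk, bow's centre above 35 mm); the cup is upright on the desk (0.15 rad); the latch is still locked (nose at most 30 mm to the box's +y side of the lock's axis) (horizontal distance between key_tip and keycup_in below 0.034 m and height (world z) of key_tip below 0.03 m and height (world z) of key_grip above 0.035 m and angle between keycup_in's own z axis and vertical below 0.15 rad and height (world z) of keycup_in below 0.02 m and y of latch_nose in the frame of lockbox below 0.03 m and linear speed of key below 0.03 m/s); the robot touches nothing.
It fails at once if the key strains the lock: it bears on the lock or latch with more than 40 N, all its contacts there added up (contact force between key and lockbox above 40 N).
It fails at once if the pen pot, jar, bottle or carton is moved more than 30 mm (distance of any of penpot, pill_jar, syrup, carton from where it was at the start of the episode above 0.03 m).
It also fails if it takes over 72 s, if anything falls off the work surface, if the arm or the gripper's body presses on something with over 40 N, if the wrist force passes 120 N, or if a joint passes its speed limit or range.

## Working session

There is one attempt and no reset: what is moved stays moved. The work goes in short steps, Python scripts to look and compute and a tool call to move; the robot and the scene stay as the last step left them, time stands still between calls to the robot, and variables do not carry over. Pictures are saved under pics/ and viewed, and the job is handed in when it is done.

Besides the shell and the picture viewer there is one more tool, called in YAML: its name, and indented under it one key for each argument. carry_out: Moves the arm, as the interface text tells. Its arguments: {"type":"object","properties":{"deltas":{"type":"string"}},"required":["deltas"]}

```bash
ls; mkdir -p pics; cat > h.py <<'E'
import numpy as np, cv2
from scipy.spatial.transform import Rotation as R
from bench import robot
def snap(n,f):
    s=robot.snapshot(n); cv2.imwrite('pics/'+f+'.png',s['pixels'][:,:,::-1]); return s
def w(s,p):
    M=cv2.Rodrigues(np.array(s['rvec'],float))[0]
    return M.T@(np.array(p)-np.array(s['tvec']).ravel())
def px(s,P):
    return cv2.projectPoints(np.array([P],float),np.array(s['rvec'],float),np.array(s['tvec'],float),np.array(s['camera_matrix']),None)[0].ravel()
def cloud(s):
    K=np.array(s['camera_matrix']);z=s['range_z'];v,u=np.mgrid[:480,:640]
    p=np.stack([(u-K[0,2])/K[0,0]*z,(v-K[1,2])/K[1,1]*z,z],-1)
    M=cv2.Rodrigues(np.array(s['rvec'],float))[0]
    return (p-np.array(s['tvec']).ravel())@M
E
python3 - <<'E'
from h import *
np.set_printoptions(precision=4,suppress=True)
for k,v in robot.get_obs().items(): print(k,v)
for c in ['scene','top','wrist']:
    s=snap(c,c+'0')
    for t in ['key_grip','key_tip','lock_mouth','latch_nose','keycup_in','penpot','pill_jar','syrup','carton','lockbox']:
        r=robot.place_of(s,t)
        for d in r[:2]: print(c,t,round(d['p'],2),w(s,d['at']),px(s,w(s,d['at'])))
E
```

```text
pics
time 0.0
joint_positions [ 1.1569  0.0879  1.3722 -0.      1.6836 -0.1032]
qvel [ 0.0021 -0.0011  0.0001  0.0004  0.0016  0.0007]
joint_torque [ -0.0016 -34.0169 -30.243    0.0717   0.0327  -0.0002]
tool_pos [0.168  0.5231 0.2043]
ee_rot [-3.1394 -0.0002  2.8308]
wrist_force [-0.2955  0.1607 -0.4226]
wrist_torque [-0.0184 -0.0328 -0.0508]
width 0.09415505520198318
scene key_grip 0.71 [ 0.5319 -0.0615  0.0007] [322.5421 252.8705]
scene key_grip 0.7 [ 0.5348 -0.0613  0.0913] [321.3055 216.8739]
scene lock_mouth 0.72 [ 0.5318 -0.0595  0.0688] [323.0925 226.0646]
scene latch_nose 0.65 [ 0.5597 -0.0262  0.047 ] [323.6599 247.262 ]
scene keycup_in 0.89 [ 0.4967 -0.3293  0.0038] [259.3637 196.7627]
scene penpot 0.61 [ 0.5137  0.3184 -0.003 ] [474.9991 346.4026]
scene pill_jar 0.52 [ 0.5349 -0.0593  0.0678] [322.0067 227.0832]
scene syrup 0.86 [ 0.6133 -0.2815 -0.005 ] [230.5395 226.0833]
scene lockbox 0.74 [ 0.5343 -0.0586  0.0001] [322.5905 254.1312]
top key_grip 0.57 [ 0.5299 -0.0596  0.0969] [356.4613 264.3648]
top key_tip 0.57 [ 0.5321 -0.0598  0.0372] [354.7026 267.0423]
top key_tip 0.37 [ 0.5319 -0.0607  0.0344] [355.1139 267.335 ]
top lock_mouth 0.72 [ 0.5354 -0.058   0.0679] [354.5523 263.37  ]
top latch_nose 0.61 [ 0.56   -0.0235  0.0512] [335.3473 252.1101]
top keycup_in 0.69 [ 0.4977 -0.3309  0.0086] [493.702  282.3254]
top penpot 0.83 [ 0.5133  0.3205 -0.0008] [164.1769 284.0912]
top pill_jar 0.73 [0.6167 0.2549 0.0024] [197.2819 232.1857]
top syrup 0.89 [ 0.6104 -0.2843  0.0064] [464.6687 226.7337]
top carton 0.7 [0.7519 0.3099 0.0041] [172.0608 169.1539]
top carton 0.65 [ 0.5278 -0.0596  0.0979] [356.526  265.4701]
top lockbox 0.88 [ 0.5315 -0.0603  0.0027] [354.0229 269.3874]
```

```bash
python3 - <<'E'
import cv2
a=cv2.imread('pics/top0.png'); cv2.imwrite('pics/topc.png',cv2.resize(a[190:310,280:430],None,fx=5,fy=5,interpolation=cv2.INTER_CUBIC))
a=cv2.imread('pics/scene0.png'); cv2.imwrite('pics/scenec.png',cv2.resize(a[180:300,250:400],None,fx=5,fy=5,interpolation=cv2.INTER_CUBIC))
E
```

```text
(no output)
```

View pics/top0.png

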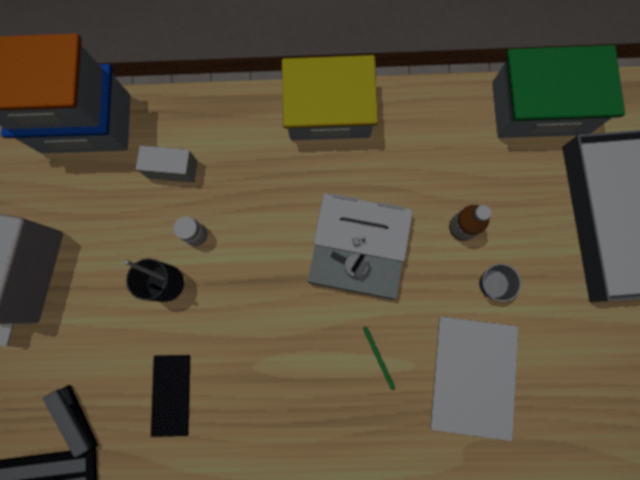

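View pics/topc.png

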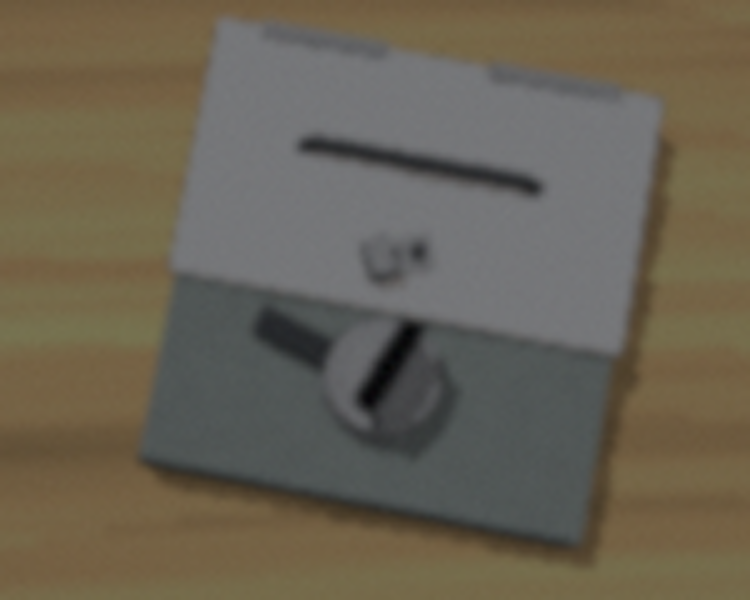

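View pics/scenec.png

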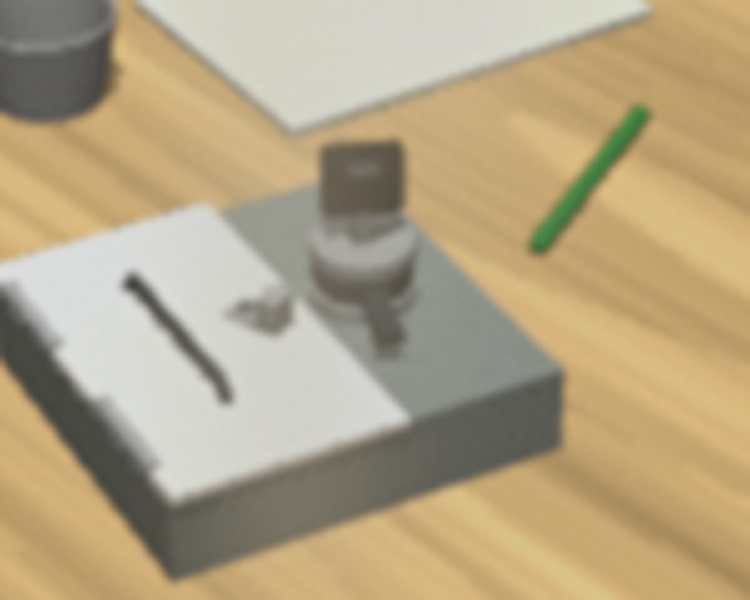

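View pics/scene0.png

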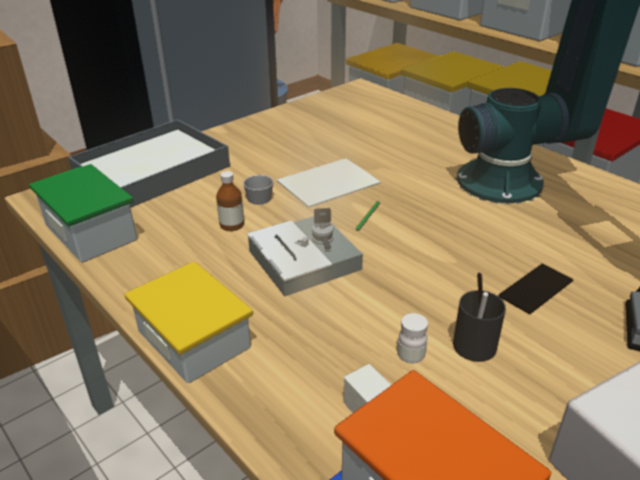

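The box is at roughly (0.532, -0.060), with yaw about -0.18. The bow lies along about -0.54 rad, with the latch on the box's +y side and the keeper ahead on the lid. I'll move above it and look with the wrist camera.

```bash
cat >> h.py <<'E'
def Rt(yaw): return R.from_euler('xyz',[np.pi,0,yaw]).as_matrix()
def delta(p0,y0,p1,y1):
    A=Rt(y0); d=A.T@(np.array(p1)-np.array(p0))*1000; r=R.from_matrix(A.T@Rt(y1)).as_rotvec()
    print('shift mm',d.round(2),'rot',r.round(4),'rows',np.linalg.norm(d)/41.7,np.linalg.norm(r)/.125)
E
python3 - <<'E'
from h import *
np.set_printoptions(precision=4,suppress=True)
delta([.168,.524,.206],2.83,[.5,-.06,.23],2.6)
o=robot.get_obs();print(o['tool_pos'],R.from_euler('xyz',o['ee_rot']).as_matrix())
E
```

```text
shift mm [-495.05 -454.1   -24.  ] rot [ 0.   -0.    0.23] rows 16.119960443328917 1.8399999999999999
[0.1682 0.5237 0.2055] [[-0.9521  0.3058  0.0001]
 [ 0.3058  0.9521  0.0001]
 [-0.      0.0001 -1.    ]]
```

View pics/wrist0.png

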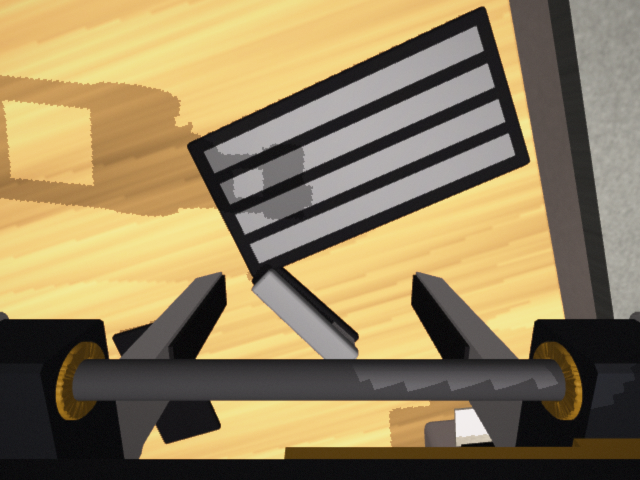

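carry_out:
  deltas: "-30 -28 -1.5 0 0 0.03 0.3;-60 -56 -3 0 0 0.06 0.3;-91 -84 -4.5 0 0 0.09 0.3;-122 -112 -6 0 0 0.12 0.3;-153 -140 -7.5 0 0 0.15 0.3;-183 -168 -9 0 0 0.18 0.3;-213 -196 -10.5 0 0 0.21 0.3;-243 -224 -12 0 0 0.23 0.3"

```text
time: 2.32
tool_pos: [0.3315, 0.2343, 0.2179]
ee_rot: [3.14, 0.001, 2.6]
wrist_force: [0.5, -0.4, 0.2]
width: 0.0661
```

```bash
python3 - <<'E'
from h import *
np.set_printoptions(precision=4,suppress=True)
A=Rt(2.83); p=np.array([.168,.524,.206])+A@np.array([-.243,-.224,-.012]); print(p)
o=robot.get_obs();print(o['tool_pos'],o['ee_rot'],o['width'],o['wrist_force'],o['wrist_torque'])
s=robot.snapshot('wrist'); M=cv2.Rodrigues(np.array(s['rvec'],float))[0]; c=-M.T@np.array(s['tvec']).ravel(); print('cam',c,'axes',M)
T=R.from_euler('xyz',o['ee_rot']).as_matrix(); print('cam in tool',T.T@(c-o['tool_pos']), T.T@M.T)
delta(p,2.6,[.5,-.06,.23],2.6)
E
```

```text
[0.3306 0.2363 0.218 ]
[0.3315 0.2343 0.2179] [3.1405 0.0007 2.6001] 0.06613413805593563 [ 0.4572 -0.4492  0.2082] [ 0.0187 -0.0692 -0.011 ]
cam [0.2725 0.2702 0.3973] axes [[ 0.5157  0.8568 -0.0007]
 [ 0.8307 -0.4998  0.2452]
 [ 0.2097 -0.127  -0.9695]]
cam in tool [ 0.0689  0.0005 -0.1794] [[-0.0003 -0.9696 -0.2445]
 [ 1.      0.0001 -0.0018]
 [ 0.0018 -0.2445  0.9696]]
shift mm [-297.87 -166.57  -12.  ] rot [0. 0. 0.] rows 8.18931867865963 0.0
```

```bash
python3 - <<'E'
from h import *
delta([.3306,.2363,.218],2.6,[.527,-.06,.215],2.6)
E
```

```text
shift mm [-321.04 -152.65    3.  ] rot [0. 0. 0.] rows 8.5250247045618 0.0
```

carry_out:
  deltas: "-36 -17 0 0 0 0 0.3;-73 -35 0 0 0 0 0.3;-110 -52 1 0 0 0 0.3;-147 -69 1 0 0 0 0.3;-184 -87 2 0 0 0 0.3;-221 -105 2 0 0 0 0.3;-258 -123 3 0 0 0 0.3;-294 -140 3 0 0 0 0.3"

```text
time: 3.03
tool_pos: [0.5118, -0.0372, 0.2144]
ee_rot: [3.141, 0.0, 2.6]
wrist_force: [-0.2, 0.6, 0.1]
width: 0.0655
```

```bash
python3 - <<'E'
from h import *
np.set_printoptions(precision=4,suppress=True)
p=np.array([.3306,.2363,.218])+Rt(2.6)@np.array([-.294,-.14,.003]); print(p)
s=snap('wrist','w1'); o=robot.get_obs();print(o['tool_pos'],o['ee_rot'])
for t in ['key_grip','key_tip','lock_mouth','latch_nose','lockbox','key']:
    for d in robot.place_of(s,t)[:2]: print(t,round(d['p'],2),w(s,d['at']),px(s,w(s,d['at'])))
E
```

```text
[ 0.5104 -0.0352  0.215 ]
[ 0.515  -0.0432  0.2131] [-3.1378  0.0039  2.5945]
key_grip 0.78 [ 0.533  -0.0623  0.0957] [305.7371 269.3463]
lock_mouth 0.61 [ 0.5339 -0.0594  0.0728] [309.9479 260.3663]
latch_nose 0.75 [ 0.5583 -0.0252  0.0553] [355.1436 258.1937]
lockbox 0.74 [ 0.5354 -0.0614  0.0028] [310.5542 243.0738]
key 0.77 [ 0.5352 -0.0627  0.0387] [308.5814 252.8256]
```

View pics/w1.png

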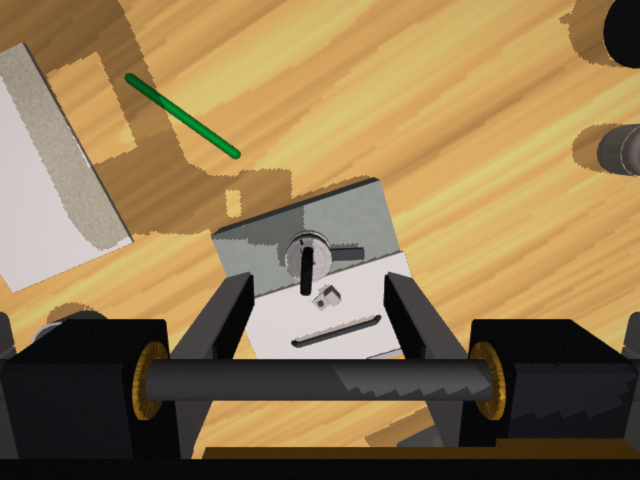

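```bash
python3 - <<'E'
from h import *
np.set_printoptions(precision=4,suppress=True)
s=snap('wrist','w2'); o=robot.get_obs();print(o['tool_pos'],o['ee_rot'])
C=cloud(s); np.save('c.npy',C); 
P=C.reshape(-1,3); ok=(s['range_z'].ravel()>0)&(abs(P[:,0]-.533)<.03)&(abs(P[:,1]+.06)<.03)
for lo,hi,n in [(.108,.118,'bowtop'),(.09,.118,'bow'),(.064,.072,'cyl'),(.044,.047,'lid/ledge')]:
    q=P[ok&(P[:,2]>lo)&(P[:,2]<hi)]
    if len(q)<5: print(n,len(q)); continue
    r=cv2.minAreaRect((q[:,:2]*1000).astype(np.float32)); v=np.linalg.svd(q[:,:2]-q[:,:2].mean(0),full_matrices=False)[2][0]
    print(n,len(q),q.mean(0),r,np.arctan2(v[1],v[0]))
# lid: box outline
ok=(s['range_z'].ravel()>0)&(P[:,2]>.035)&(P[:,2]<.05)&(abs(P[:,0]-.56)<.15)&(abs(P[:,1]+.06)<.12)
print('box',cv2.minAreaRect((P[ok][:,:2]*1000).astype(np.float32)))
a=s['pixels'][200:340,230:420,::-1]; cv2.imwrite('pics/w2c.png',cv2.resize(a,None,fx=4,fy=4,interpolation=cv2.INTER_CUBIC))
E
```

```text
[ 0.5106 -0.0338  0.215 ] [3.141  0.0005 2.6029]
bowtop 443 [ 0.5329 -0.0614  0.1115] ((533.3707275390625, -61.76932144165039), (8.993757247924805, 32.95329284667969), 55.995948791503906) -0.5985358248161068
bow 517 [ 0.5313 -0.0602  0.1099] ((533.275146484375, -61.584171295166016), (9.193811416625977, 33.318885803222656), 55.995948791503906) -0.5986146055053158
cyl 1332 [ 0.532  -0.0602  0.0684] ((533.1884155273438, -61.21134567260742), (42.82061767578125, 41.95106887817383), 55.966461181640625) -2.237003871341638
lid/ledge 148 [ 0.5304 -0.0588  0.0458] ((539.98681640625, -62.54729080200195), (41.18617630004883, 55.98368453979492), 71.6617431640625) -0.5594659820378468
box ((574.9400634765625, -70.86443328857422), (175.24603271484375, 176.90625), 76.37980651855469)
```

View pics/w2c.png

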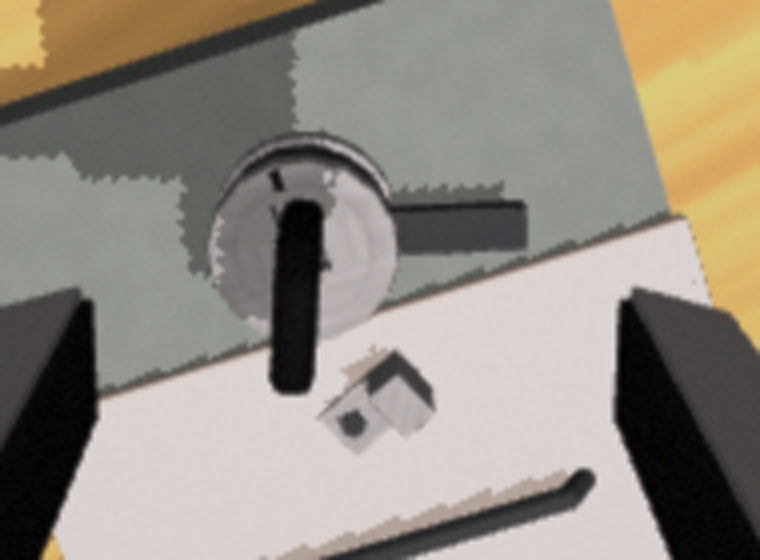

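```bash
python3 - <<'E'
from h import *
delta([.5104,-.0352,.215],2.6,[.5333,-.0615,.077],2.548)
E
```

```text
shift mm [-33.18 -10.73 138.  ] rot [ 0.    -0.     0.052] rows 3.4133807689758084 0.4160000000000004
```

carry_out:
  deltas: "-17 -5 0 0 0 0.03 0.3;-33.2 -10.7 0 0 0 0.052 0.3;-33.2 -10.7 30 0 0 0.052 0.4;-33.2 -10.7 65 0 0 0.052 0.5;-33.2 -10.7 100 0 0 0.052 0.6;-33.2 -10.7 120 0 0 0.052 0.6;-33.2 -10.7 120 0 0 0.052 0.6;-33.2 -10.7 120 0 0 0.052 0.6"

```text
time: 4.1
tool_pos: [0.5331, -0.0603, 0.0941]
ee_rot: [-3.141, -0.002, 2.551]
wrist_force: [-0.5, -0.5, -0.0]
width: 0.0379
```

```bash
python3 - <<'E'
from h import *
np.set_printoptions(precision=4,suppress=True)
s=snap('wrist','w3')
for i in range(6):
    o=robot.get_obs();print(o['tool_pos'],o['ee_rot'],o['wrist_force'],o['wrist_torque'],o['width']); robot.snapshot('top') if i<5 else 0
P=cloud(s).reshape(-1,3); ok=(s['range_z'].ravel()>0)&(abs(P[:,0]-.533)<.03)&(abs(P[:,1]+.06)<.03)
for lo,hi,n in [(.108,.116,'bowtop'),(.064,.072,'cyl')]:
    q=P[ok&(P[:,2]>lo)&(P[:,2]<hi)]
    if len(q)>5: print(n,len(q),q.mean(0),cv2.minAreaRect((q[:,:2]*1000).astype(np.float32)))
E
```

```text
[ 0.5345 -0.0608  0.096 ] [3.1407 0.0018 2.5502] [ 0.7273 -0.3856  1.1486] [-0.0017 -0.0085 -0.0072] 0.03735702964398257
[ 0.5353 -0.0611  0.097 ] [3.1399 0.0039 2.55  ] [0.1284 0.6356 0.2736] [-0.056   0.0182 -0.014 ] 0.037398920066909425
[ 0.5357 -0.0614  0.0974] [3.1396 0.0048 2.5496] [-0.1583  0.1083  0.5715] [-0.0081  0.024  -0.041 ] 0.03776325049823099
[ 0.5357 -0.0615  0.0974] [3.1396 0.0048 2.5494] [ 0.1416 -0.0226 -0.2424] [ 0.0239 -0.0015 -0.0299] 0.037554953386084416
[ 0.5355 -0.0616  0.0971] [3.1398 0.0044 2.5492] [0.242  0.0693 0.0652] [-0.0327 -0.0052 -0.0416] 0.037897568865791174
[ 0.5352 -0.0617  0.0967] [3.1401 0.0036 2.5491] [-0.204  -0.6559 -0.0137] [-0.0295  0.0441 -0.0079] 0.03770998599903783
bowtop 1722 [ 0.5318 -0.06    0.1117] ((534.633544921875, -58.749698638916016), (60.17873764038086, 32.98628616333008), 71.17478942871094)
cyl 3238 [ 0.5317 -0.0599  0.0683] ((533.3098754882812, -61.04153823852539), (43.1734504699707, 42.45169448852539), 55.150760650634766)
```

View pics/w3.png

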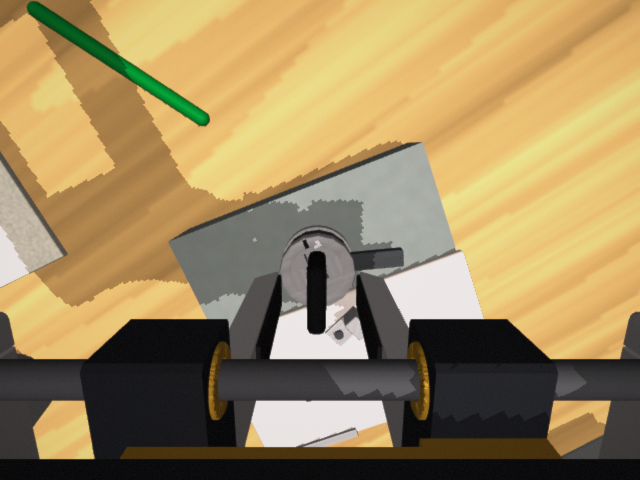

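carry_out:
  deltas: "0 0 5 0 0 0 0.65;0 0 10 0 0 0 0.7;0 0 14 0 0 0 0.75;0 0 18 0 0 0 0.8;0 0 18 0 0 0 0.82;0 0 18 0 0 0 0.84;0 0 18 0 0 0 0.84;0 0 18 0 0 0 0.84"

```text
time: 5.07
tool_pos: [0.5342, -0.0616, 0.0767]
ee_rot: [3.141, 0.0, 2.549]
wrist_force: [-0.4, 0.3, -0.8]
width: 0.0149
```

```bash
python3 - <<'E'
from h import *
np.set_printoptions(precision=4,suppress=True)
s=snap('wrist','w4')
for i in range(6):
    o=robot.get_obs();print(o['tool_pos'],o['ee_rot'],o['wrist_force'],o['wrist_torque'],o['width']); robot.snapshot('top') if i<5 else 0
a=s['pixels'][200:350,230:420,::-1]; cv2.imwrite('pics/w4c.png',cv2.resize(a,None,fx=4,fy=4,interpolation=cv2.INTER_CUBIC))
E
```

```text
[ 0.5342 -0.0616  0.0768] [3.1413 0.0005 2.5488] [ 0.8668  0.0258 -0.1604] [-0.0367  0.0095  0.0202] 0.01491847056159593
[ 0.5342 -0.0616  0.0767] [3.1413 0.0005 2.5488] [0.3463 0.5328 0.0029] [-0.0359 -0.0016  0.0469] 0.014600205269167919
[ 0.5342 -0.0616  0.0767] [3.1413 0.0005 2.5488] [-0.7373  0.0735 -0.0827] [-0.0363  0.0095  0.0036] 0.015156617580821664
[ 0.5341 -0.0616  0.0767] [3.1413 0.0004 2.5488] [-0.4868 -0.7581 -0.1319] [-0.0421 -0.0018 -0.0079] 0.015186341474571208
[ 0.5341 -0.0616  0.0767] [3.1414 0.0003 2.5488] [-0.1773  0.1225  1.4166] [0.0038 0.0042 0.0387] 0.015216389033264296
[ 0.5341 -0.0616  0.0766] [3.1414 0.0002 2.5488] [ 0.0589  0.6092 -0.7025] [-0.0612 -0.0147 -0.0284] 0.015092257084776201
```

View pics/w4c.png

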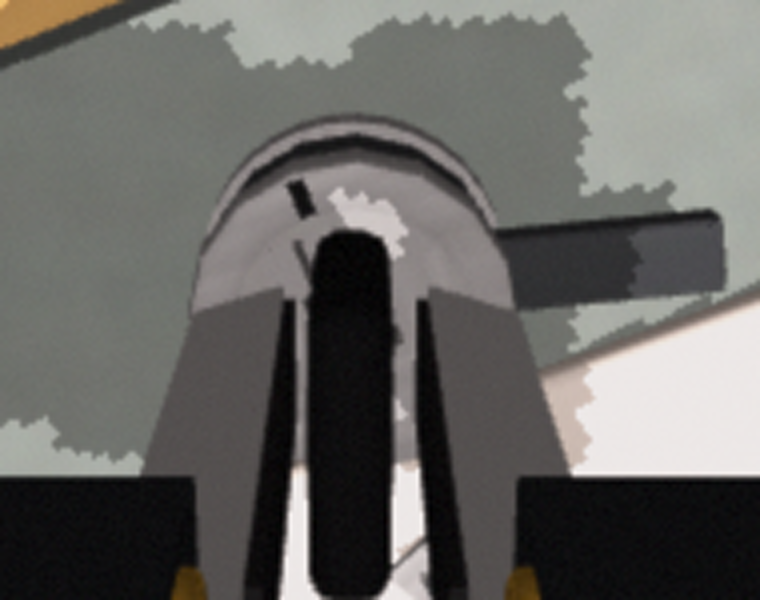

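carry_out:
  deltas: "0 0.5 0 0 0 0 0.86;0 0.5 0 0 0 0 0.88;0 0.5 0 0 0 0 0.9;0 0.5 0 0 0 0 0.92;0 0.5 0 0 0 0 0.95;0 0.5 0 0 0 0 1;0 0.5 0 0 0 0 1;0 0.5 0 0 0 0 1"

```text
time: 6.03
tool_pos: [0.5341, -0.0615, 0.0765]
ee_rot: [-3.141, 0.0, 2.549]
wrist_force: [-1.6, -1.5, 0.6]
width: 0.009
```

```bash
cat >> h.py <<'E'
def obs(n=6):
    np.set_printoptions(precision=4,suppress=True)
    L=[]
    for i in range(n):
        o=robot.get_obs(); L.append(np.r_[o['tool_pos'],np.unwrap([3.14,o['ee_rot'][0]])[1],o['ee_rot'][1:],o['wrist_force'],o['wrist_torque'],o['width']])
        if i<n-1: robot.snapshot('top')
    L=np.array(L); m=L.mean(0); print(robot.get_obs()['time'],'pos',m[:3],'rpy',m[3:6],'F',m[6:9],'T',m[9:12],'w',m[12]); print('last',L[-1],'Tz',L[:,11])
    Rm=R.from_euler('xyz',m[3:6]).as_matrix(); print('tool F',Rm.T@m[6:9],'T',Rm.T@m[9:12])
E
python3 -c "
from h import *
obs()"
```

```text
6.2833 pos [ 0.5341 -0.0615  0.0765] rpy [3.1423 0.     2.5487] F [-1.8717 -1.9465  0.8522] T [-0.5488  0.3422  0.0256] w 0.008849973801100074
last [ 0.5341 -0.0615  0.0765  3.1422  0.      2.5487 -2.0018 -2.501   0.98
 -0.5955  0.4045  0.0096  0.0088] Tz [0.0332 0.0135 0.0108 0.0338 0.053  0.0096]
tool F [ 0.4645 -2.6608 -0.8503] T [ 0.6463 -0.0229 -0.0256]
```

carry_out:
  deltas: "0 -0.5 0 0 0 0 1;0 -0.5 0 0 0 0 1;0 -0.5 0 0 0 0 1;0 -0.5 0 0 0 0 1;0 -0.5 0 0 0 0 1;0 -0.5 0 0 0 0 1;0 -0.5 0 0 0 0 1;0 -0.5 0 0 0 0 1"

```text
time: 6.95
tool_pos: [0.5341, -0.0615, 0.0765]
ee_rot: [3.141, 0.0, 2.549]
wrist_force: [-0.7, -1.1, -0.4]
width: 0.009
```

```bash
python3 -c "
from h import *
obs()"
```

```text
7.2 pos [ 0.5341 -0.0615  0.0765] rpy [3.1414 0.0001 2.5488] F [-0.7969 -1.675   0.32  ] T [-0.4098  0.2051  0.0162] w 0.008956871542150089
last [ 0.5341 -0.0615  0.0765  3.1414  0.      2.5488 -1.0122 -1.9246  0.2896
 -0.3832  0.2029  0.0581  0.0085] Tz [-0.0291  0.035  -0.0168  0.0411  0.0088  0.0581]
tool F [-0.2748 -1.8344 -0.3204] T [ 0.4544 -0.0588 -0.0162]
```

carry_out:
  deltas: "0 -0.5 0 0 0 0 1;0 -1 0 0 0 0 1;0 -1 0 0 0 0 1;0 -1 0 0 0 0 1;0 -1 0 0 0 0 1;0 -1 0 0 0 0 1;0 -1 0 0 0 0 1;0 -1 0 0 0 0 1"

```text
time: 7.87
tool_pos: [0.5335, -0.0622, 0.0765]
ee_rot: [3.141, -0.0, 2.549]
wrist_force: [0.0, 0.6, -0.0]
width: 0.009
```

```bash
python3 -c "
from h import *
obs()"
```

```text
8.1167 pos [ 0.5335 -0.0623  0.0765] rpy [ 3.1413 -0.0001  2.5488] F [0.0206 0.6877 0.7723] T [ 0.1386 -0.0805  0.02  ] w 0.008799618571614933
last [ 0.5334 -0.0623  0.0765  3.1413 -0.0001  2.5488  0.2915  2.0282  1.0613
  0.1534 -0.1165  0.0585  0.0086] Tz [ 0.0247 -0.0022  0.0195  0.051  -0.0314  0.0585]
tool F [ 0.3672  0.5821 -0.7721] T [-0.1599  0.0107 -0.02  ]
```

```bash
python3 - <<'E'
from h import *
np.set_printoptions(precision=4,suppress=True)
P=np.load('c.npy').reshape(-1,3); c=np.array([.5333,-.0612]); d=P[:,:2]-c; r=np.hypot(*d.T); by=-.2375
B=d@np.array([[np.cos(by),-np.sin(by)],[np.sin(by),np.cos(by)]])
for n,m in [('tongue',(P[:,2]>.052)&(P[:,2]<.058)&(r>.026)&(r<.056)&(d[:,1]>0.015)),('keeper',(P[:,2]>.057)&(P[:,2]<.064)&(r>.026)&(r<.07)&(d[:,0]>0))]:
    q=B[m]; print(n,m.sum(),q.mean(0),q.min(0),q.max(0),cv2.minAreaRect((q*1000).astype(np.float32)),cv2.boxPoints(cv2.minAreaRect((q*1000).astype(np.float32))))
E
```

```text
tongue 339 [0.01   0.0373] [0.0021 0.0236] [0.0187 0.0507] ((10.332202911376953, 37.38028335571289), (25.631460189819336, 11.403852462768555), 75.7406005859375) [[ 1.6493 26.3639]
 [12.7018 23.5549]
 [19.0151 48.3967]
 [ 7.9626 51.2056]]
keeper 199 [0.04   0.0132] [0.0036 0.0024] [0.0533 0.0493] ((25.69452667236328, 22.035829544067383), (23.19037437438965, 58.595703125), 48.28792953491211) [[-3.8916 32.8745]
 [39.85   -6.1144]
 [55.2806 11.1972]
 [11.539  50.186 ]]
```

```bash
python3 - <<'E'
import re
t=open('h.py').read()
t=t.replace("o['width']])","o['width'],o['joint_torque'][5],o['joint_positions'][5]])").replace("'Tz',L[:,11])","'Tz',L[:,11],'j6 tq',L[:,13],'q6',L[:,14])")
open('h.py','w').write(t)
E
python3 -c "
from h import *
obs(3)"
```

```text
8.2167 pos [ 0.5334 -0.0623  0.0765] rpy [ 3.1414 -0.0001  2.5488] F [0.5008 0.9675 0.3339] T [ 0.1591 -0.0618  0.0498] w 0.008771697911927744
last [ 0.5334 -0.0623  0.0765  3.1414 -0.0001  2.5488  0.5292  0.7489 -0.1252
  0.1653 -0.0012  0.0461  0.0088 -0.0017 -1.2001] Tz [0.0585 0.0447 0.0461] j6 tq [-0.0017 -0.0016 -0.0017] q6 [-1.2001 -1.2001 -1.2001]
tool F [ 0.1253  1.0823 -0.3337] T [-0.1665  0.0376 -0.0498]
```

carry_out:
  deltas: "0 0 0 0 0 0.04 1;0 0 0 0 0 0.08 1;0 0 0 0 0 0.13 1;0 0 0 0 0 0.18 1;0 0 0 0 0 0.23 1;0 0 0 0 0 0.27 1;0 0 0 0 0 0.30 1;0 0 0 0 0 0.30 1"

```text
time: 8.88
tool_pos: [0.5327, -0.0628, 0.0765]
ee_rot: [-3.14, -0.0, 2.248]
wrist_force: [-2.3, 0.4, 1.5]
width: 0.0088
```

```bash
python3 -c "
from h import *
obs(4)"
```

```text
9.0333 pos [ 0.5327 -0.0628  0.0765] rpy [ 3.1433 -0.0005  2.2492] F [-2.3961 -0.591   1.8735] T [-0.1985  0.548   0.0479] w 0.008788650638887806
last [ 0.5327 -0.0628  0.0765  3.1432 -0.0004  2.2494 -3.0086 -1.2156  0.9102
 -0.2317  0.6228  0.052   0.0092  0.0482 -0.9008] Tz [0.0182 0.0746 0.0466 0.052 ] j6 tq [0.2675 0.1198 0.0622 0.0482] q6 [-0.8997 -0.9008 -0.9009 -0.9008]
tool F [ 1.0443 -2.2396 -1.8692] T [ 0.5513  0.1893 -0.048 ]
```

carry_out:
  deltas: "0 -0.4 -0.3 0 0 0.0 1;-0.3 -0.8 -0.6 0 0 0.04 1;-0.3 -0.8 -0.6 0 0 0.08 1;-0.3 -0.8 -0.6 0 0 0.12 1;-0.3 -0.8 -0.6 0 0 0.16 1;-0.3 -0.8 -0.6 0 0 0.20 1;-0.3 -0.8 -0.6 0 0 0.20 1;-0.3 -0.8 -0.6 0 0 0.20 1"

```text
time: 9.7
tool_pos: [0.5324, -0.063, 0.0765]
ee_rot: [-3.14, -0.001, 2.05]
wrist_force: [-2.2, 0.1, -0.1]
width: 0.009
```

```bash
python3 -c "
from h import *
snap('top','t2')
obs(3)
a=cv2.imread('pics/t2.png'); cv2.imwrite('pics/t2c.png',cv2.resize(a[200:310,280:430],None,fx=5,fy=5,interpolation=cv2.INTER_CUBIC))
a=snap('scene','s2')
a=cv2.imread('pics/s2.png'); cv2.imwrite('pics/s2c.png',cv2.resize(a[180:300,250:400],None,fx=5,fy=5,interpolation=cv2.INTER_CUBIC))
snap('wrist','w5')
"
```

```text
9.85 pos [ 0.5324 -0.063   0.0765] rpy [ 3.1428 -0.0011  2.0497] F [-2.8153 -0.3718 -0.7046] T [-0.0769  0.6144  0.0634] w 0.008742140427711228
last [ 0.5324 -0.063   0.0765  3.1429 -0.0011  2.0495 -2.929  -1.1205 -0.4227
 -0.0752  0.6578  0.0535  0.0086  0.0472 -0.7023] Tz [0.0512 0.0856 0.0535] j6 tq [0.0535 0.0475 0.0472] q6 [-0.7027 -0.7025 -0.7023]
tool F [ 0.9664 -2.669   0.7089] T [ 0.5808  0.2148 -0.063 ]
```

View pics/s2c.png

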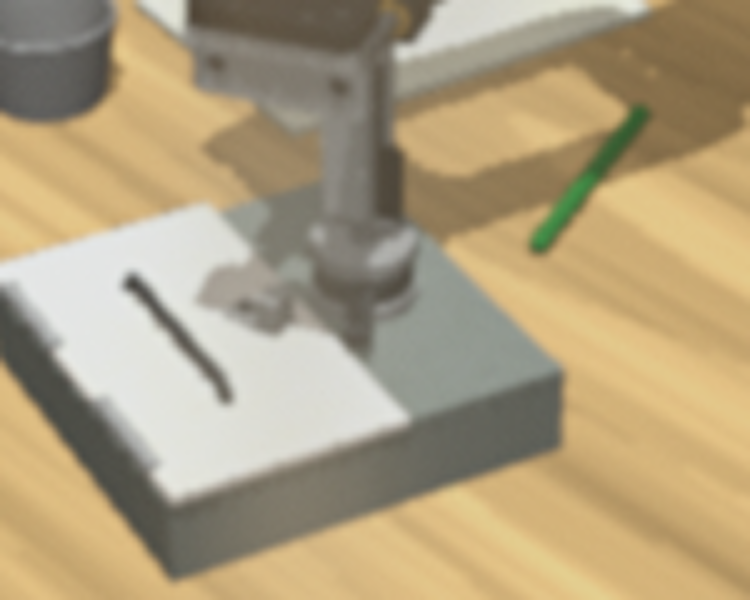

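View pics/w5.png

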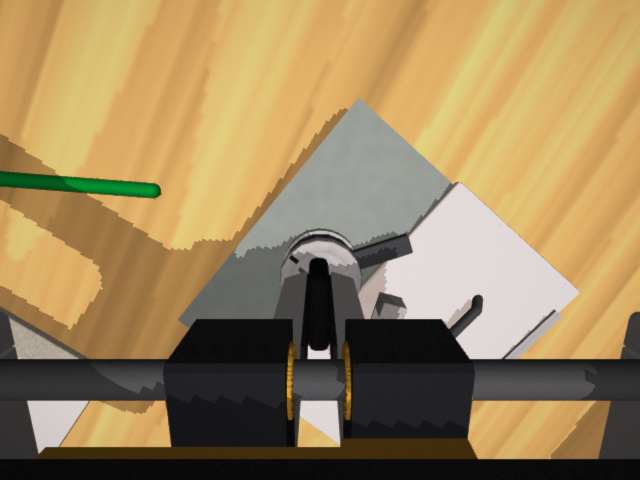

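carry_out:
  deltas: "0.2 -0.6 0 0 0 0.0 1;0.3 -1.2 0 0 0 0.03 1;0.3 -1.2 0 0 0 0.06 1;0.3 -1.2 0 0 0 0.1 1;0.3 -1.2 0 0 0 0.14 1;0.3 -1.2 0 0 0 0.18 1;0.3 -1.2 0 0 0 0.20 1;0.3 -1.2 0 0 0 0.20 1"

```text
time: 10.62
tool_pos: [0.5319, -0.0631, 0.0766]
ee_rot: [3.141, -0.001, 1.849]
wrist_force: [-1.1, 0.1, -3.5]
width: 0.0089
```

```bash
python3 - <<'E'
from h import *
s=snap('wrist','w6')
obs(3)
P=cloud(s).reshape(-1,3); c=np.array([.5333,-.0612]); d=P[:,:2]-c; r=np.hypot(*d.T); by=-.2375
B=d@np.array([[np.cos(by),-np.sin(by)],[np.sin(by),np.cos(by)]])
for n,m in [('tongue',(P[:,2]>.0535)&(P[:,2]<.0575)&(r>.028)&(r<.054)&(B[:,0]>0)&(B[:,1]>.016)),('keeper',(P[:,2]>.0585)&(P[:,2]<.063)&(r>.03)&(r<.065)&(B[:,0]>.02)&(B[:,1]<.025))]:
    q=B[m]
    if len(q)<5: continue
    print(n,m.sum(),q.mean(0),np.arctan2(q[:,1].mean(),q[:,0].mean()),cv2.minAreaRect((q*1000).astype(np.float32)))
a=s['pixels'][200:350,260:450,::-1]; cv2.imwrite('pics/w6c.png',cv2.resize(a,None,fx=4,fy=4,interpolation=cv2.INTER_CUBIC))
E
```

```text
10.7667 pos [ 0.5319 -0.0631  0.0766] rpy [ 3.1412 -0.0006  1.8496] F [-0.3248 -0.0383 -4.184 ] T [0.0345 0.0852 0.0587] w 0.008813966290229642
last [ 0.5319 -0.0631  0.0766  3.1412 -0.0006  1.8495 -0.302  -0.0088 -5.4403
 -0.0002  0.0555  0.0837  0.0089  0.0521 -0.5033] Tz [0.0744 0.0181 0.0837] j6 tq [0.1019 0.0621 0.0521] q6 [-0.5034 -0.5034 -0.5033]
tool F [ 0.0502 -0.3245  4.1839] T [ 0.0725  0.0567 -0.0587]
tongue 872 [0.027  0.0296] 0.8323612042235673 ((34.346458435058594, 22.991409301757812), (24.599475860595703, 31.253639221191406), 48.474327087402344)
keeper 448 [0.0453 0.0099] 0.21524300582097405 ((45.956153869628906, 9.794708251953125), (14.67426586151123, 10.237103462219238), 27.035442352294922)
```

View pics/w6c.png

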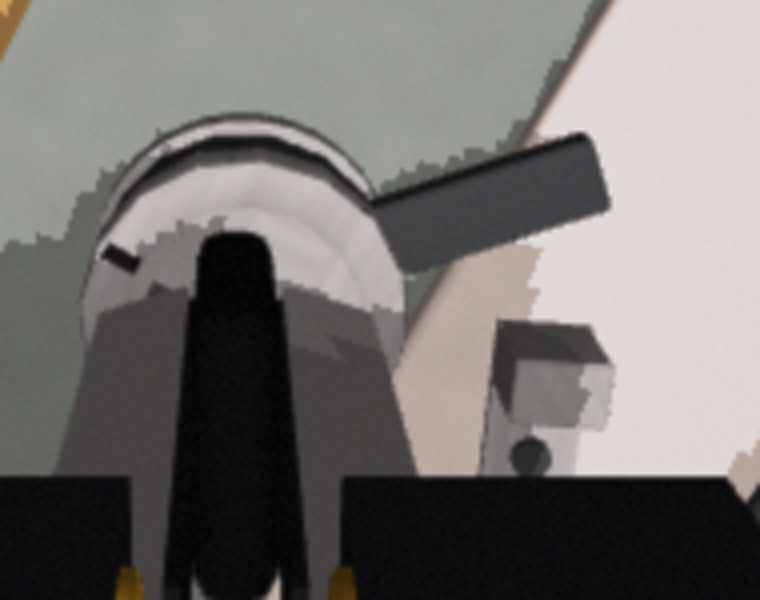

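carry_out:
  deltas: "0 0 0.5 0 0 0.0 1;0 0 0.9 0 0 0.03 1;0 0 0.9 0 0 0.06 1;0 -0.2 0.9 0 0 0.10 1;0 -0.3 0.9 0 0 0.14 1;0 -0.3 0.9 0 0 0.18 1;0 -0.3 0.9 0 0 0.20 1;0 -0.3 0.9 0 0 0.20 1"

```text
time: 11.43
tool_pos: [0.5316, -0.0632, 0.0766]
ee_rot: [3.141, -0.0, 1.649]
wrist_force: [-2.9, 1.0, -0.5]
width: 0.0091
```

```bash
python3 - <<'E'
from h import *
s=snap('wrist','w7')
obs(3)
a=s['pixels'][200:350,260:450,::-1]; cv2.imwrite('pics/w7c.png',cv2.resize(a,None,fx=4,fy=4,interpolation=cv2.INTER_CUBIC))
E
```

```text
11.5833 pos [ 0.5316 -0.0632  0.0766] rpy [ 3.1411 -0.0005  1.6496] F [-1.607   2.4604 -0.1302] T [0.3014 0.4353 0.0444] w 0.008873305900312975
last [ 0.5316 -0.0632  0.0766  3.1411 -0.0005  1.6496 -1.8554  2.9045  0.4077
  0.3028  0.4249  0.0248  0.0087  0.054  -0.3036] Tz [0.0599 0.0486 0.0248] j6 tq [0.1032 0.0635 0.054 ] q6 [-0.3037 -0.3037 -0.3036]
tool F [ 2.5793 -1.4082  0.1308] T [ 0.4102  0.3348 -0.0441]
```

View pics/w7c.png

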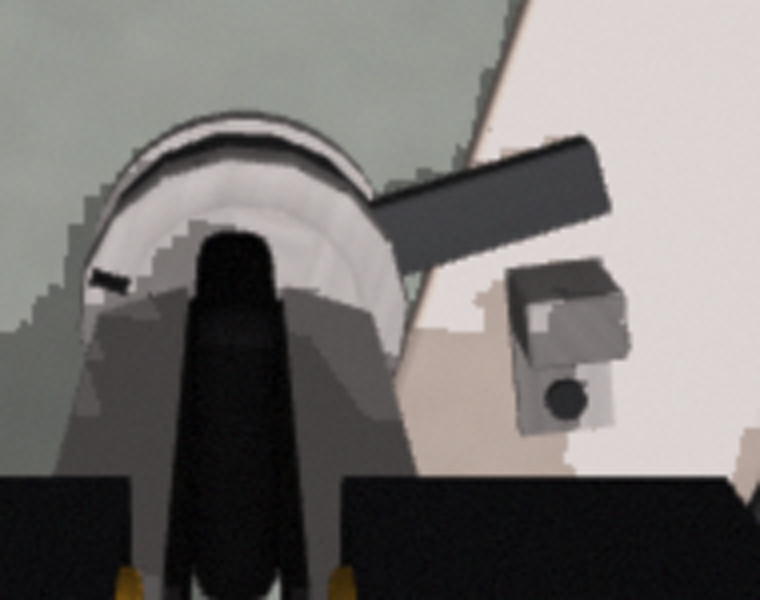

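carry_out:
  deltas: "0.5 -0.3 0 0 0 0.0 1;1 -0.6 0 0 0 0.02 1;1 -0.6 0 0 0 0.04 1;1 -0.6 0 0 0 0.06 1;1 -0.6 0 0 0 0.08 1;1 -0.6 0 0 0 0.1 1;1 -0.6 0 0 0 0.12 1;1 -0.6 0 0 0 0.12 1"

```text
time: 12.25
tool_pos: [0.5313, -0.063, 0.0765]
ee_rot: [3.14, 0.001, 1.528]
wrist_force: [-0.6, -1.7, 0.0]
width: 0.0088
```

```bash
python3 - <<'E'
from h import *
s=snap('wrist','w8')
obs(3)
a=s['pixels'][200:350,260:450,::-1]; cv2.imwrite('pics/w8c.png',cv2.resize(a,None,fx=4,fy=4,interpolation=cv2.INTER_CUBIC))
E
```

```text
12.4 pos [ 0.5313 -0.063   0.0765] rpy [3.1404 0.0008 1.5285] F [ 0.332  -1.5256  0.2676] T [-0.5136 -0.036   0.0627] w 0.008607678284515174
last [ 0.5313 -0.063   0.0765  3.1404  0.0008  1.5287  0.4151 -1.3767 -0.1174
 -0.5853 -0.0621  0.0437  0.0086  0.0584 -0.1815] Tz [0.0965 0.0479 0.0437] j6 tq [0.1067 0.0686 0.0584] q6 [-0.1811 -0.1814 -0.1815]
tool F [-1.5104  0.3965 -0.2659] T [-0.0577 -0.5116 -0.0632]
```

View pics/w8c.png

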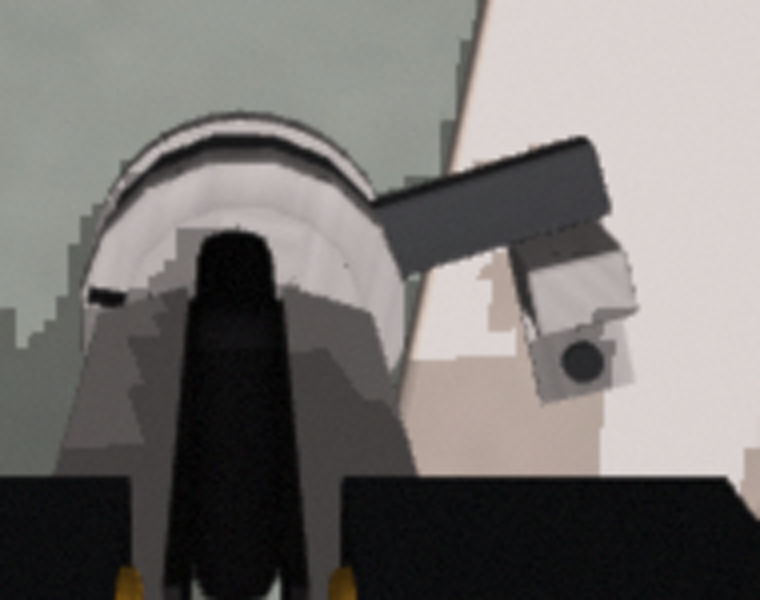

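carry_out:
  deltas: "-0.3 0.1 0 0 0 0.002 1;-0.6 0.1 0 0 0 0.004 1;-0.6 0.1 0 0 0 0.006 1;-0.6 0.1 0 0 0 0.008 1;-0.6 0.1 0 0 0 0.01 1;-0.6 0.1 0 0 0 0.012 1;-0.6 0.1 0 0 0 0.012 1;-0.6 0.1 0 0 0 0.012 1"

```text
time: 13.07
tool_pos: [0.5312, -0.0631, 0.0765]
ee_rot: [3.141, -0.0, 1.517]
wrist_force: [1.8, -1.6, 2.7]
width: 0.0087
```

```bash
python3 - <<'E'
from h import *
obs(2)
E
```

```text
13.1167 pos [ 0.5312 -0.0631  0.0765] rpy [ 3.1407 -0.0002  1.5168] F [ 1.3479 -1.164   2.995 ] T [-0.2269 -0.2135  0.052 ] w 0.00890805072618505
last [ 0.5312 -0.0631  0.0765  3.1407 -0.0001  1.5168  0.9093 -0.7369  3.3224
 -0.1907 -0.2102  0.0773  0.0092  0.0561 -0.1705] Tz [0.0267 0.0773] j6 tq [0.0571 0.0561] q6 [-0.1705 -0.1705]
tool F [-1.0891  1.4114 -2.9939] T [-0.2254 -0.215  -0.0522]
```

carry_out:
  deltas: "-0.2 0.3 -0.3 0 0 0.003 1;-0.3 0.5 -0.6 0 0 0.006 1;-0.3 0.5 -0.6 0 0 0.009 1;-0.3 0.5 -0.6 0 0 0.012 1;-0.3 0.5 -0.6 0 0 0.015 1;-0.3 0.5 -0.6 0 0 0.018 1;-0.3 0.5 -0.6 0 0 0.018 1;-0.3 0.5 -0.6 0 0 0.018 1"

```text
time: 13.78
tool_pos: [0.5313, -0.0632, 0.0765]
ee_rot: [-3.141, -0.001, 1.499]
wrist_force: [1.3, 1.1, 0.1]
width: 0.009
```

```bash
python3 - <<'E'
from h import *
obs(2)
E
```

```text
13.8333 pos [ 0.5313 -0.0632  0.0765] rpy [ 3.142  -0.0005  1.4989] F [ 0.6168  1.3274 -0.0372] T [ 0.1022 -0.2776  0.05  ] w 0.008815751104324398
last [ 0.5313 -0.0632  0.0765  3.142  -0.0005  1.4989 -0.0614  1.5068 -0.1929
  0.1254 -0.2794  0.0367  0.0086  0.0599 -0.1529] Tz [0.0634 0.0367] j6 tq [0.0624 0.0599] q6 [-0.1529 -0.1529]
tool F [1.3683 0.5198 0.0377] T [-0.2695  0.1219 -0.0502]
```

carry_out:
  deltas: "0.2 0 0 0 0 0.003 1;0.3 0 0 0 0 0.006 1;0.3 0 0 0 0 0.009 1;0.3 0 0 0 0 0.012 1;0.3 0 0 0 0 0.015 1;0.3 0 0 0 0 0.018 1;0.3 0 0 0 0 0.018 1;0.3 0 0 0 0 0.018 1"

```text
time: 14.5
tool_pos: [0.5312, -0.0632, 0.0766]
ee_rot: [-3.141, -0.0, 1.481]
wrist_force: [0.5, 0.9, -1.2]
width: 0.0088
```

```bash
python3 - <<'E'
from h import *
s=snap('wrist','w9')
obs(2)
a=s['pixels'][200:350,260:450,::-1]; cv2.imwrite('pics/w9c.png',cv2.resize(a,None,fx=4,fy=4,interpolation=cv2.INTER_CUBIC))
E
```

```text
14.6 pos [ 0.5312 -0.0632  0.0765] rpy [ 3.1421 -0.0001  1.4808] F [ 0.6035  1.6116 -1.8464] T [-0.0255 -0.2187  0.0146] w 0.008830431552925695
last [ 0.5312 -0.0631  0.0765  3.1421 -0.0001  1.4808  0.6199  2.0865 -1.3699
 -0.013  -0.2239  0.0038  0.0088  0.057  -0.1343] Tz [0.0253 0.0038] j6 tq [0.0577 0.057 ] q6 [-0.1343 -0.1343]
tool F [1.6592 0.4571 1.8463] T [-0.2201 -0.0058 -0.0146]
```

View pics/w9c.png

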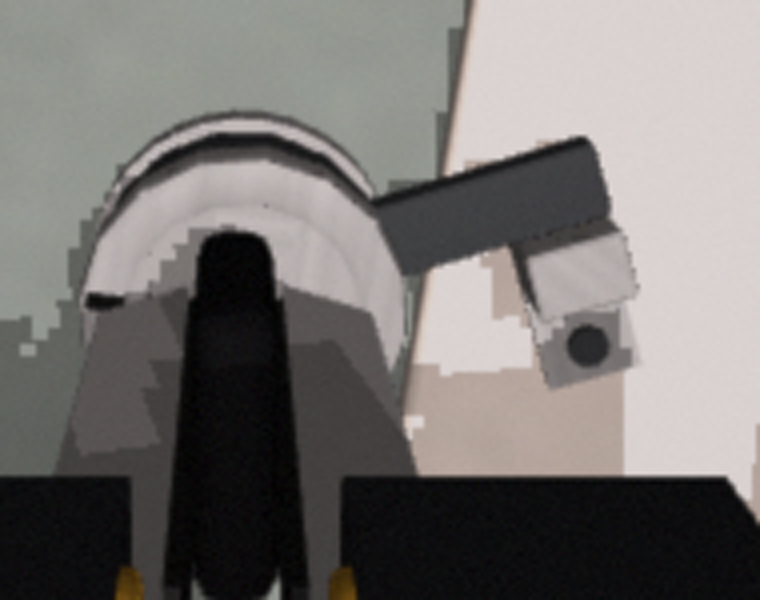

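carry_out:
  deltas: "0.4 0.1 0.3 0 0 0.003 1;0.5 0.2 0.4 0 0 0.006 1;0.5 0.2 0.4 0 0 0.009 1;0.5 0.2 0.4 0 0 0.012 1;0.5 0.2 0.4 0 0 0.015 1;0.5 0.2 0.4 0 0 0.015 1;0.5 0.2 0.4 0 0 0.015 1;0.5 0.2 0.4 0 0 0.015 1"

```text
time: 15.27
tool_pos: [0.5313, -0.0629, 0.0765]
ee_rot: [-3.141, 0.001, 1.466]
wrist_force: [-2.2, -1.2, 2.4]
width: 0.0088
```

```bash
python3 - <<'E'
from h import *
obs(1)
E
```

```text
15.2667 pos [ 0.5313 -0.0629  0.0765] rpy [3.1423 0.0005 1.4657] F [-2.222  -1.1648  2.3652] T [-0.4626  0.5897  0.0928] w 0.008768851878202352
last [ 0.5313 -0.0629  0.0765  3.1423  0.0005  1.4657 -2.222  -1.1648  2.3652
 -0.4626  0.5897  0.0928  0.0088  0.07   -0.1184] Tz [0.0928] j6 tq [0.07] q6 [-0.1184]
tool F [-1.3926 -2.0891 -2.3631] T [ 0.5379 -0.522  -0.0927]
```

carry_out:
  deltas: "-0.3 -0.3 -0.2 0 0 0.002 1;-0.4 -0.6 -0.4 0 0 0.004 1;-0.4 -0.6 -0.4 0 0 0.006 1;-0.4 -0.6 -0.4 0 0 0.008 1;-0.4 -0.6 -0.4 0 0 0.008 1;-0.4 -0.6 -0.4 0 0 0.008 1;-0.4 -0.6 -0.4 0 0 0.008 1;-0.4 -0.6 -0.4 0 0 0.008 1"

```text
time: 15.93
tool_pos: [0.5311, -0.063, 0.0765]
ee_rot: [3.141, -0.0, 1.458]
wrist_force: [0.9, -1.4, -1.5]
width: 0.0082
```

```bash
python3 - <<'E'
from h import *
obs(1)
E
```

```text
15.9333 pos [ 0.5311 -0.063   0.0765] rpy [ 3.1414 -0.0002  1.4578] F [ 0.9212 -1.4229 -1.5067] T [-0.4352 -0.1524  0.0344] w 0.00819670104937575
last [ 0.5311 -0.063   0.0765  3.1414 -0.0002  1.4578  0.9212 -1.4229 -1.5067
 -0.4352 -0.1524  0.0344  0.0082  0.0678 -0.1112] Tz [0.0344] j6 tq [0.0678] q6 [-0.1112]
tool F [-1.3102  1.0754  1.5067] T [-0.2005 -0.4153 -0.0345]
```

carry_out:
  deltas: "-0.3 0.2 0.2 0 0 0.002 1;-0.4 0.2 0.2 0 0 0.004 1;-0.4 0.2 0.2 0 0 0.006 1;-0.4 0.2 0.2 0 0 0.008 1;-0.4 0.2 0.2 0 0 0.01 1;-0.4 0.2 0.2 0 0 0.01 1;-0.4 0.2 0.2 0 0 0.01 1;-0.4 0.2 0.2 0 0 0.01 1"

```text
time: 16.6
tool_pos: [0.5311, -0.0631, 0.0765]
ee_rot: [-3.141, -0.001, 1.448]
wrist_force: [0.7, 0.3, -1.9]
width: 0.0089
```

```bash
python3 - <<'E'
from h import *
obs(1)
E
```

```text
16.6 pos [ 0.5311 -0.0631  0.0765] rpy [ 3.1418 -0.0007  1.4479] F [ 0.7002  0.3009 -1.9265] T [ 0.0841 -0.0235  0.0715] w 0.008909005925454756
last [ 0.5311 -0.0631  0.0765  3.1418 -0.0007  1.4479  0.7002  0.3009 -1.9265
  0.0841 -0.0235  0.0715  0.0089  0.0858 -0.102 ] Tz [0.0715] j6 tq [0.0858] q6 [-0.102]
tool F [0.3831 0.6584 1.9267] T [-0.013   0.0863 -0.0715]
```

carry_out:
  deltas: "0 0 0.2 0 0 0.002 1;0 0 0.3 0 0 0.004 1;0 0 0.3 0 0 0.006 1;0 0 0.3 0 0 0.006 1;0 0 0.3 0 0 0.006 1;0 0 0.3 0 0 0.006 1;0 0 0.3 0 0 0.006 1;0 0 0.3 0 0 0.006 1"

```text
time: 17.27
tool_pos: [0.5311, -0.0632, 0.0765]
ee_rot: [-3.142, -0.001, 1.442]
wrist_force: [-1.4, 1.5, 2.1]
width: 0.0088
```

```bash
python3 - <<'E'
from h import *
obs(1)
E
```

```text
17.2667 pos [ 0.5311 -0.0632  0.0765] rpy [ 3.1417 -0.0005  1.4419] F [-1.3661  1.529   2.103 ] T [0.3818 0.3143 0.078 ] w 0.008806367608724889
last [ 0.5311 -0.0632  0.0765  3.1417 -0.0005  1.4419 -1.3661  1.529   2.103
  0.3818  0.3143  0.078   0.0088  0.1032 -0.0959] Tz [0.078] j6 tq [0.1032] q6 [-0.0959]
tool F [ 1.3418 -1.5515 -2.1021] T [ 0.3608  0.3382 -0.0778]
```

carry_out:
  deltas: "0.3 -0.3 -0.2 0 0 0.002 1;0.5 -0.5 -0.3 0 0 0.004 1;0.5 -0.5 -0.3 0 0 0.006 1;0.5 -0.5 -0.3 0 0 0.008 1;0.5 -0.5 -0.3 0 0 0.009 1;0.5 -0.5 -0.3 0 0 0.009 1;0.5 -0.5 -0.3 0 0 0.009 1;0.5 -0.5 -0.3 0 0 0.009 1"

```text
time: 17.93
tool_pos: [0.531, -0.0631, 0.0765]
ee_rot: [3.141, 0.0, 1.433]
wrist_force: [1.3, 0.3, -0.2]
width: 0.009
```

```bash
python3 - <<'E'
from h import *
obs(3)
E
```

```text
18.0333 pos [ 0.531  -0.0631  0.0765] rpy [3.1409 0.0002 1.4327] F [ 1.6836  0.2585 -0.8634] T [-0.0428 -0.3305  0.1015] w 0.008912605542738962
last [ 0.531  -0.0631  0.0765  3.1409  0.0003  1.4327  1.8367  0.4335 -1.9341
 -0.0397 -0.3554  0.0724  0.0087  0.1075 -0.0861] Tz [0.1123 0.1197 0.0724] j6 tq [0.109  0.1082 0.1075] q6 [-0.0861 -0.0861 -0.0861]
tool F [0.488  1.6314 0.8644] T [-0.3332  0.0031 -0.1014]
```

carry_out:
  deltas: "0 0.3 0.1 0 0 0.002 1;0 0.4 0.1 0 0 0.004 1;0 0.4 0.1 0 0 0.006 1;0 0.4 0.1 0 0 0.008 1;0 0.4 0.1 0 0 0.008 1;0 0.4 0.1 0 0 0.008 1;0 0.4 0.1 0 0 0.008 1;0 0.4 0.1 0 0 0.008 1"

```text
time: 18.7
tool_pos: [0.531, -0.0631, 0.0765]
ee_rot: [-3.141, 0.0, 1.425]
wrist_force: [-0.5, 0.4, 1.0]
width: 0.009
```

```bash
python3 - <<'E'
from h import *
obs(3)
E
```

```text
18.8 pos [ 0.531  -0.0631  0.0765] rpy [3.1417 0.0002 1.4248] F [ 0.0007 -0.0616  0.7913] T [-0.2003 -0.0283  0.1024] w 0.00905292599291954
last [ 0.5311 -0.0631  0.0766  3.1416  0.0002  1.4247 -0.5392  0.0648  0.3989
 -0.1991 -0.0465  0.1218  0.0093  0.1338 -0.0781] Tz [0.1084 0.0768 0.1218] j6 tq [0.133  0.1334 0.1338] q6 [-0.078  -0.078  -0.0781]
tool F [-0.061   0.0096 -0.7913] T [-0.0571 -0.194  -0.1023]
```

```bash
python3 - <<'E'
from h import *
s=snap('wrist','w10')
obs(4)
P=cloud(s).reshape(-1,3); c=np.array([.5333,-.0612]); d=P[:,:2]-c; r=np.hypot(*d.T); by=-.2375
B=d@np.array([[np.cos(by),-np.sin(by)],[np.sin(by),np.cos(by)]])
m=(P[:,2]>.0535)&(P[:,2]<.0575)&(r>.028)&(r<.054)&(B[:,0]>0)&(B[:,1]>.008)
q=B[m]; print(m.sum(),cv2.minAreaRect((q*1000).astype(np.float32)))
for d in robot.place_of(s,'latch_nose')[:2]:
    dd=w(s,d['at'])[:2]-c; print('nose',d['p'],dd@np.array([[np.cos(by),-np.sin(by)],[np.sin(by),np.cos(by)]]))
a=s['pixels'][200:350,260:450,::-1]; cv2.imwrite('pics/w10c.png',cv2.resize(a,None,fx=4,fy=4,interpolation=cv2.INTER_CUBIC))
E
```

```text
19.0 pos [ 0.531  -0.063   0.0765] rpy [3.1418 0.0002 1.4248] F [-0.6123 -0.4615  0.7969] T [-0.2295  0.0542  0.1436] w 0.008720067055355132
last [ 0.531  -0.063   0.0765  3.1418  0.0002  1.4247 -1.0495 -0.5205  0.8836
 -0.221   0.1254  0.1446  0.0087  0.1347 -0.078 ] Tz [0.1015 0.1699 0.1583 0.1446] j6 tq [0.134  0.1343 0.1345 0.1347] q6 [-0.0781 -0.078  -0.078  -0.078 ]
tool F [-0.5458 -0.5388 -0.7967] T [ 0.0202 -0.2349 -0.1435]
916 ((36.98223876953125, 15.630182266235352), (24.913719177246094, 14.238591194152832), 25.616893768310547)
nose 0.63 [0.0427 0.0181]
```

View pics/w10c.png

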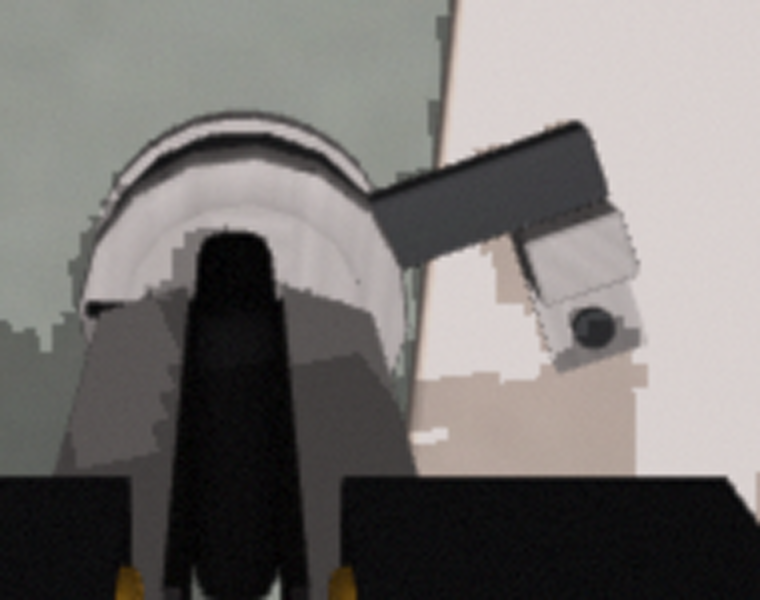

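carry_out:
  deltas: "0 0 0 0 0 0.001 1;-0.1 -0.1 0 0 0 0.002 1;-0.1 -0.1 0 0 0 0.003 1;-0.1 -0.1 0 0 0 0.004 1;-0.1 -0.1 0 0 0 0.004 1;-0.1 -0.1 0 0 0 0.004 1;-0.1 -0.1 0 0 0 0.004 1;-0.1 -0.1 0 0 0 0.004 1"

```text
time: 19.72
tool_pos: [0.531, -0.063, 0.0765]
ee_rot: [3.142, -0.0, 1.421]
wrist_force: [-1.2, -0.6, 1.0]
width: 0.0088
```

```bash
python3 - <<'E'
from h import *
obs(5)
E
```

```text
19.9167 pos [ 0.531  -0.063   0.0765] rpy [ 3.1415 -0.0001  1.4208] F [-0.343  -0.3013  1.3667] T [-0.2294  0.0779  0.1205] w 0.008896471055223912
last [ 0.531  -0.063   0.0765  3.1415 -0.0001  1.4208  0.1488 -0.1287  1.5545
 -0.2296  0.0701  0.1181  0.0089  0.1211 -0.0742] Tz [0.1353 0.0912 0.1214 0.1363 0.1181] j6 tq [0.1212 0.1211 0.1211 0.1211 0.1211] q6 [-0.0742 -0.0742 -0.0742 -0.0742 -0.0742]
tool F [-0.349  -0.2941 -1.3667] T [ 0.0428 -0.2385 -0.1205]
```

carry_out:
  deltas: "0 0 0 0 0 0.001 1;0 0 0 0 0 0.002 1;0 0 0 0 0 0.003 1;0 0 0 0 0 0.004 1;0 0 0 0 0 0.005 1;0 0 0 0 0 0.006 1;0 0 0 0 0 0.006 1;0 0 0 0 0 0.006 1"

```text
time: 20.58
tool_pos: [0.531, -0.063, 0.0765]
ee_rot: [3.142, -0.0, 1.415]
wrist_force: [-0.5, 0.9, 1.8]
width: 0.0087
```

```bash
python3 - <<'E'
from h import *
obs(4)
E
```

```text
20.7333 pos [ 0.531  -0.063   0.0765] rpy [ 3.1416 -0.0001  1.4148] F [-0.7519 -0.145   2.0663] T [-0.1809  0.122   0.1642] w 0.008706688560947962
last [ 0.531  -0.063   0.0765  3.1416 -0.0001  1.4148 -0.7328 -0.3839  2.1375
 -0.2392  0.0552  0.1548  0.0085  0.1375 -0.0682] Tz [0.1565 0.1668 0.1787 0.1548] j6 tq [0.1383 0.1376 0.1375 0.1375] q6 [-0.0682 -0.0682 -0.0682 -0.0682]
tool F [-0.2599 -0.7201 -2.0663] T [ 0.0924 -0.1976 -0.1642]
```

carry_out:
  deltas: "0 0 -0.1 0 0 0.001 1;0 0 -0.2 0 0 0.002 1;0 0 -0.2 0 0 0.002 1;0 0 -0.2 0 0 0.002 1;0 0 -0.2 0 0 0.002 1;0 0 -0.2 0 0 0.002 1;0 0 -0.2 0 0 0.002 1;0 0 -0.2 0 0 0.002 1"

```text
time: 21.4
tool_pos: [0.531, -0.063, 0.0765]
ee_rot: [-3.142, -0.0, 1.413]
wrist_force: [-0.6, -0.2, -0.2]
width: 0.0091
```

```bash
python3 - <<'E'
from h import *
obs(4)
E
```

```text
21.55 pos [ 0.531  -0.063   0.0765] rpy [ 3.1417 -0.0001  1.4128] F [-0.239  -0.1482 -0.1603] T [-0.2161 -0.03    0.1394] w 0.009004610271112688
last [ 0.531  -0.063   0.0766  3.1416 -0.0001  1.4128 -0.0657 -0.425  -0.0333
 -0.1988  0.0081  0.167   0.0089  0.1378 -0.0662] Tz [0.1148 0.135  0.1407 0.167 ] j6 tq [0.1383 0.1381 0.1379 0.1378] q6 [-0.0662 -0.0662 -0.0662 -0.0662]
tool F [-0.184  -0.2127  0.1603] T [-0.0636 -0.2087 -0.1394]
```

carry_out:
  deltas: "0 0 0 0 0 0.001 1;0 0 0 0 0 0.002 1;0 0 0 0 0 0.003 1;0 0 0 0 0 0.003 1;0 0 0 0 0 0.003 1;0 0 0 0 0 0.003 1;0 0 0 0 0 0.003 1;0 0 0 0 0 0.003 1"

```text
time: 22.22
tool_pos: [0.531, -0.063, 0.0765]
ee_rot: [-3.141, -0.0, 1.41]
wrist_force: [0.5, -0.4, -2.1]
width: 0.0087
```

```bash
python3 - <<'E'
from h import *
obs(3)
E
```

```text
22.3167 pos [ 0.531  -0.063   0.0765] rpy [ 3.1417 -0.0001  1.4098] F [ 0.4316 -0.5036 -1.4491] T [-0.2098 -0.1173  0.1429] w 0.008582059987377553
last [ 0.531  -0.063   0.0765  3.1417 -0.0001  1.4098 -0.0655 -0.2141 -0.7073
 -0.212  -0.1428  0.1382  0.0085  0.1437 -0.0632] Tz [0.1506 0.1398 0.1382] j6 tq [0.144  0.1439 0.1437] q6 [-0.0632 -0.0633 -0.0632]
tool F [-0.428   0.507   1.4489] T [-0.1494 -0.1883 -0.1429]
```

```bash
python3 - <<'E'
import numpy as np
np.set_printoptions(precision=5,suppress=True)
D=np.array([[2.549,.5335,-.0622],[2.249,.5327,-.0628],[2.05,.5324,-.063],[1.85,.5319,-.0631],[1.65,.5316,-.0632],[1.5,.5312,-.0632],[1.43,.5310,-.0631],[1.41,.5310,-.0630]])
A=[];b=[]
for y,px,py in D:
    A+= [[1,0,np.cos(y),-np.sin(y)],[0,1,np.sin(y),np.cos(y)]]; b+=[px,py]
x=np.linalg.lstsq(np.array(A),np.array(b),rcond=None)[0]; print(x, (np.array(A)@x-b)*1e3)
cx,cy,ex,ey=x
p0=np.array([.531,-.063])
f=lambda y:np.array([cx+np.cos(y)*ex-np.sin(y)*ey,cy+np.sin(y)*ex+np.cos(y)*ey])
y0=1.41; T=np.array([[np.cos(y0),np.sin(y0)],[np.sin(y0),-np.cos(y0)]])
for y in [1.6,1.8,2,2.2,2.4,2.6,2.75,2.9]:
    print(y, f(y), 'tool shift mm from 1.41:', T@(f(y)-f(1.41))*1e3)
E
```

```text
[ 0.53153 -0.06081 -0.00234  0.0002 ] [-0.13421 -0.07988  0.14858  0.04436  0.03733  0.02279  0.08808 -0.01356
 -0.0793   0.04206 -0.03053  0.07033  0.00789  0.00146 -0.03784 -0.08757]
1.6 [ 0.5314  -0.06315] tool shift mm from 1.41: [0.00467 0.44605]
1.8 [ 0.53187 -0.06313] tool shift mm from 1.41: [0.10046 0.90566]
2 [ 0.53233 -0.06302] tool shift mm from 1.41: [0.28564 1.33707]
2.2 [ 0.53275 -0.06282] tool shift mm from 1.41: [0.55285 1.72309]
2.4 [ 0.53313 -0.06254] tool shift mm from 1.41: [0.89142 2.04834]
2.6 [ 0.53344 -0.06218] tool shift mm from 1.41: [1.28785 2.29983]
2.75 [ 0.53362 -0.06188] tool shift mm from 1.41: [1.61372 2.4339 ]
2.9 [ 0.53376 -0.06156] tool shift mm from 1.41: [1.95596 2.51777]
```

carry_out:
  deltas: "0 0.1 0 0 0 -0.03 1;0 0.25 0 0 0 -0.11 1;0 0.5 0 0 0 -0.21 1;0.05 0.7 0 0 0 -0.31 1;0.1 0.95 0 0 0 -0.41 1;0.2 1.15 0 0 0 -0.51 1;0.3 1.4 0 0 0 -0.6 1;0.3 1.4 0 0 0 -0.6 1"

```text
time: 22.98
tool_pos: [0.5324, -0.0628, 0.0767]
ee_rot: [3.142, -0.001, 2.011]
wrist_force: [-0.6, -0.0, 0.1]
width: 0.0086
```

```bash
python3 - <<'E'
from h import *
obs(3)
y0=2.01;T=Rt(y0)[:2,:2].T
f=lambda y:np.array([.53153+np.cos(y)*-.00234-np.sin(y)*.0002,-.06081+np.sin(y)*-.00234+np.cos(y)*.0002])
for y in [2.2,2.4,2.6,2.75,2.9]: print(y,f(y),T@(f(y)-f(y0))*1e3)
E
```

```text
23.0833 pos [ 0.5324 -0.0628  0.0767] rpy [ 3.1415 -0.0004  2.0086] F [-0.5063  0.1897 -0.1704] T [-0.0605  0.0341 -0.0248] w 0.008787573790866357
last [ 0.5324 -0.0629  0.0767  3.1415 -0.0003  2.0072 -0.3305  0.1205 -0.3074
 -0.056   0.0849 -0.0533  0.009  -0.0481 -0.66  ] Tz [ 0.045  -0.0661 -0.0533] j6 tq [-0.6517 -0.2247 -0.0481] q6 [-0.6636 -0.6604 -0.66  ]
tool F [ 0.3864 -0.3782  0.1705] T [ 0.0565 -0.0403  0.0248]
2.2 [ 0.5327 -0.0628] [0.0043 0.4455]
2.4 [ 0.5331 -0.0625] [0.0997 0.9047]
2.6 [ 0.5334 -0.0622] [0.2843 1.3357]
2.75 [ 0.5336 -0.0619] [0.4771 1.6301]
2.9 [ 0.5338 -0.0616] [0.7118 1.8925]
```

carry_out:
  deltas: "0 0.25 0 0 0 -0.1 1;0 0.5 0 0 0 -0.21 1;0.05 0.75 0 0 0 -0.33 1;0.15 1.0 0 0 0 -0.45 1;0.25 1.3 0 0 0 -0.57 1;0.4 1.5 0 0 0 -0.69 1;0.6 1.7 0 0 0 -0.8 1;0.7 1.85 0 0 0 -0.87 1"

```text
time: 23.75
tool_pos: [0.5338, -0.0615, 0.0767]
ee_rot: [3.141, -0.0, 2.882]
wrist_force: [-0.1, 0.5, -0.7]
width: 0.0089
```

```bash
python3 - <<'E'
from h import *
obs(4)
s=snap('wrist','w11')
P=cloud(s).reshape(-1,3); o=robot.get_obs(); print(o['ee_rot'])
T=R.from_euler('xyz',o['ee_rot']).as_matrix(); L=(P-o['tool_pos'])@T
ok=(s['range_z'].ravel()>0)
m=ok&(P[:,2]>.106)&(P[:,2]<.1155)&(abs(L[:,0])<.025)&(abs(L[:,1])<.0035)
q=P[m]; v=np.linalg.svd(q[:,:2]-q[:,:2].mean(0),full_matrices=False)[2][0]; print('bow top',m.sum(),q.mean(0),np.arctan2(v[1],v[0]))
m=ok&(P[:,2]>.035)&(P[:,2]<.05)&(abs(P[:,0]-.56)<.15)&(abs(P[:,1]+.06)<.12)
print('box',cv2.minAreaRect((P[m][:,:2]*1000).astype(np.float32)))
a=s['pixels'][200:350,230:420,::-1]; cv2.imwrite('pics/w11c.png',cv2.resize(a,None,fx=4,fy=4,interpolation=cv2.INTER_CUBIC))
E
```

```text
23.9 pos [ 0.5338 -0.0615  0.0767] rpy [ 3.1414 -0.0001  2.88  ] F [ 0.0907  0.0851 -0.6974] T [ 0.0204 -0.0466 -0.0098] w 0.00876836268511594
last [ 0.5338 -0.0615  0.0767  3.1414 -0.0001  2.8766  0.3227  0.3242 -0.5415
 -0.0316 -0.0095  0.0509  0.0087 -0.1044 -1.5261] Tz [-0.0516  0.0028 -0.0412  0.0509] j6 tq [ 0.4273 -0.2905 -0.3927 -0.1044] q6 [-1.5319 -1.533  -1.5273 -1.5261]
tool F [-0.0657  0.1055  0.6974] T [-0.0318 -0.0397  0.0098]
[ 3.1414 -0.      2.8768]
bow top 1297 [ 0.5319 -0.061   0.1119] -0.2648673973247447
box ((573.68212890625, -70.55974578857422), (175.33116149902344, 171.6455078125), 77.3547592163086)
```

View pics/w11c.png

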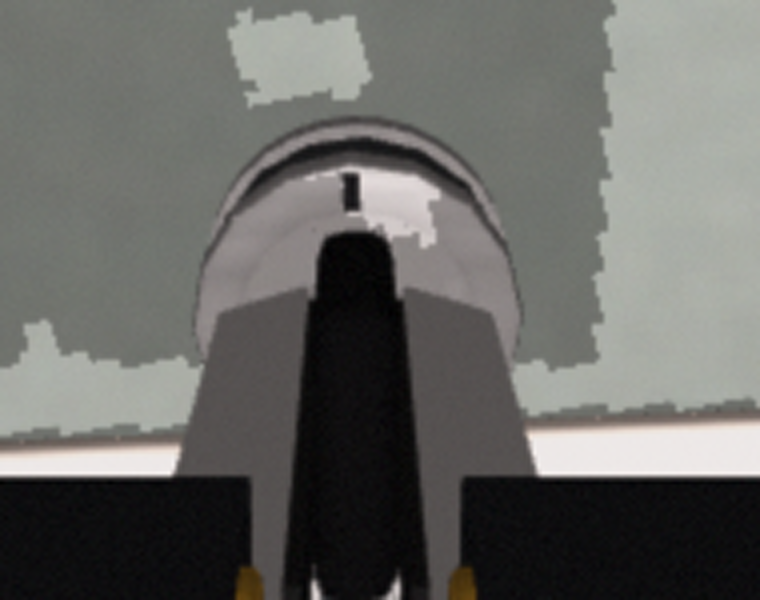

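carry_out:
  deltas: "0 0 0 0 0 -0.015 1;0.05 0.05 0 0 0 -0.027 1;0.05 0.05 0 0 0 -0.027 1;0.05 0.05 -1 0 0 -0.027 1;0.05 0.05 -2 0 0 -0.027 1;0.05 0.05 -3 0 0 -0.027 1;0.05 0.05 -4 0 0 -0.027 1;0.05 0.05 -4 0 0 -0.027 1"

```text
time: 24.62
tool_pos: [0.534, -0.0615, 0.0811]
ee_rot: [3.141, 0.001, 2.907]
wrist_force: [0.1, -0.3, -0.6]
width: 0.0086
```

```bash
python3 - <<'E'
from h import *
obs(4)
E
```

```text
24.7667 pos [ 0.5339 -0.0615  0.0809] rpy [3.1415 0.0004 2.9067] F [-0.0191 -0.4038 -0.499 ] T [-0.0044 -0.0131  0.0089] w 0.008716621368441037
last [ 0.5338 -0.0615  0.0807  3.1415  0.0001  2.9068  0.0673 -0.5754 -0.0855
  0.0018 -0.0047  0.0323  0.0089  0.0001 -1.5562] Tz [-0.0176  0.0103  0.0107  0.0323] j6 tq [0.0007 0.0004 0.0002 0.0001] q6 [-1.5561 -1.5561 -1.5562 -1.5562]
tool F [-0.0752 -0.3972  0.499 ] T [ 0.0012 -0.0137 -0.0089]
```

Four mm up with no load, so the lug is entering the slot. Continuing to lift.

carry_out:
  deltas: "0 0 -1 0 0 0 1;0 0 -2 0 0 0 1;0 0 -3 0 0 0 1;0 0 -4 0 0 0 1;0 0 -5 0 0 0 1;0 0 -6 0 0 0 1;0 0 -7 0 0 0 1;0 0 -8 0 0 0 1"

```text
time: 25.43
tool_pos: [0.5338, -0.0615, 0.0888]
ee_rot: [3.141, 0.0, 2.907]
wrist_force: [0.6, -0.2, -1.2]
width: 0.0086
```

```bash
python3 - <<'E'
from h import *
obs(2)
E
```

```text
25.4833 pos [ 0.5339 -0.0615  0.0889] rpy [3.1415 0.0003 2.9068] F [ 0.651  -0.1127 -0.428 ] T [-0.0072  0.0054  0.0283] w 0.008715344554300355
last [ 0.5339 -0.0615  0.089   3.1415  0.0005  2.9068  0.6892 -0.0164  0.3096
 -0.0039  0.0372  0.0351  0.0088 -0.0004 -1.5563] Tz [0.0214 0.0351] j6 tq [-0.0004 -0.0004] q6 [-1.5563 -1.5563]
tool F [-0.6592  0.0418  0.4282] T [ 0.0082  0.0035 -0.0283]
```

carry_out:
  deltas: "0 0 -2 0 0 0 1;0 0 -4 0 0 0 1;0 0 -6 0 0 0 1;0 0 -8 0 0 0 1;0 0 -10 0 0 0 1;0 0 -12 0 0 0 1;0 0 -14 0 0 0 1;0 0 -15 0 0 0 1"

```text
time: 26.15
tool_pos: [0.534, -0.0615, 0.1041]
ee_rot: [3.141, 0.001, 2.907]
wrist_force: [0.3, -0.6, 0.4]
width: 0.0089
```

```bash
python3 - <<'E'
from h import *
obs(2)
E
```

```text
26.2 pos [ 0.534  -0.0615  0.1042] rpy [3.1415 0.0007 2.9068] F [-0.0385 -0.5661 -0.0281] T [ 0.0155 -0.0021  0.0834] w 0.008802414356555247
last [ 0.534  -0.0615  0.1042  3.1415  0.0008  2.9068 -0.3301 -0.5534 -0.4773
  0.0221  0.0186  0.1069  0.0087 -0.0003 -1.5563] Tz [0.0598 0.1069] j6 tq [-0.0003 -0.0003] q6 [-1.5563 -1.5563]
tool F [-0.0942 -0.5595  0.0281] T [-0.0156  0.0015 -0.0834]
```

carry_out:
  deltas: "0 0 -3 0 0 0 1;0 0 -7 0 0 0 1;0 0 -12 0 0 0 1;0 0 -20 0 0 0 1;0 0 -35 0 0 0 1;0 0 -55 0 0 0 1;0 0 -75 0 0 0 1;0 0 -90 0 0 0 1"

```text
time: 26.87
tool_pos: [0.5343, -0.0616, 0.1964]
ee_rot: [3.141, 0.003, 2.907]
wrist_force: [-0.1, 0.6, 0.1]
width: 0.0089
```

```bash
python3 - <<'E'
from h import *
robot.snapshot('top')
s=snap('top','t3'); s2=snap('scene','s3'); s3=snap('wrist','w12'); obs(1)
for c,S in [('top',s),('scene',s2),('wrist',s3)]:
  for t in ['key_grip','key_tip','keycup_in','latch_nose','syrup']:
    for d in robot.place_of(S,t)[:1]: print(c,t,round(d['p'],2),w(S,d['at']))
P=cloud(s).reshape(-1,3)
for z0,z1 in [(.036,.052)]:
    m=(s['range_z'].ravel()>0)&(P[:,2]>z0)&(P[:,2]<z1)&(np.hypot(P[:,0]-.497,P[:,1]+.33)<.06)
    q=(P[m][:,:2]*1000).astype(np.float32); print('rim',m.sum(),cv2.minEnclosingCircle(q),cv2.fitEllipse(cv2.convexHull(q)))
a=s2['pixels'][120:300,200:420,::-1]; cv2.imwrite('pics/s3c.png',cv2.resize(a,None,fx=3.5,fy=3.5,interpolation=cv2.INTER_CUBIC))
E
```

```text
27.0667 pos [ 0.5339 -0.0615  0.194 ] rpy [3.1415 0.001  2.9068] F [ 0.5335  0.8808 -1.1652] T [ 0.0138 -0.0315 -0.0315] w 0.00879344819478241
last [ 0.5339 -0.0615  0.194   3.1415  0.001   2.9068  0.5335  0.8808 -1.1652
  0.0138 -0.0315 -0.0315  0.0088 -0.0005 -1.5563] Tz [-0.0315] j6 tq [-0.0005] q6 [-1.5563]
tool F [-0.3129  0.9807  1.1656] T [-0.0207 -0.0274  0.0315]
top key_grip 0.37 [0.7489 0.3089 0.0047]
top keycup_in 0.62 [ 0.497  -0.329   0.0054]
top syrup 0.85 [ 0.6108 -0.2825  0.0043]
scene key_grip 0.65 [ 0.5355 -0.0565  0.2097]
scene key_tip 0.58 [ 0.5378 -0.0638  0.1551]
scene keycup_in 0.81 [ 0.4975 -0.3308  0.0017]
scene latch_nose 0.68 [ 0.6108  0.2566 -0.0057]
scene syrup 0.59 [ 0.6117 -0.2801 -0.0059]
wrist key_grip 0.96 [ 0.5326 -0.0609  0.2176]
wrist key_tip 0.91 [ 0.5358 -0.0663  0.1509]
wrist keycup_in 0.69 [ 0.4926 -0.3319  0.0068]
wrist latch_nose 0.64 [ 0.5363 -0.0636  0.0019]
wrist syrup 0.61 [ 0.6089 -0.2843 -0.0001]
rim 328 ((494.5699462890625, -331.2277526855469), 35.972312927246094) ((494.6362609863281, -331.13018798828125), (70.2255630493164, 71.11212921142578), 12.210593223571777)
```

View pics/s3c.png

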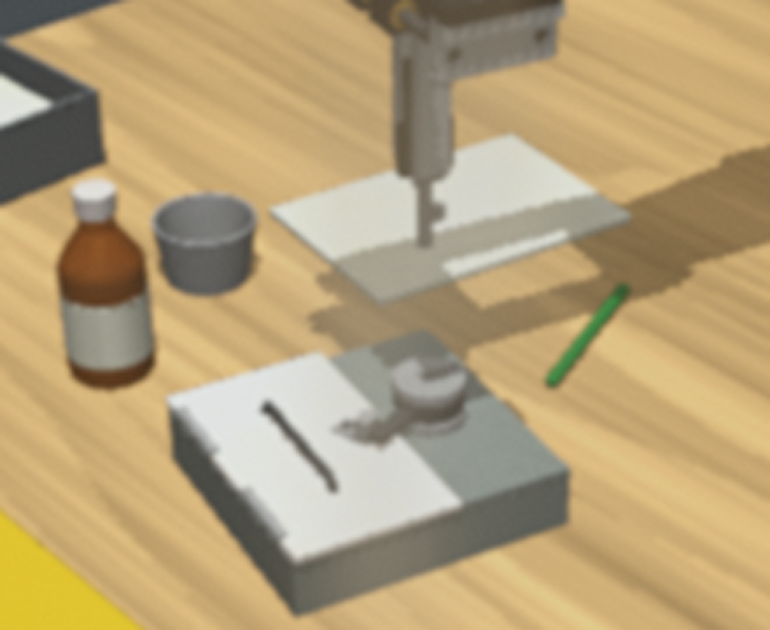

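View pics/w12.png

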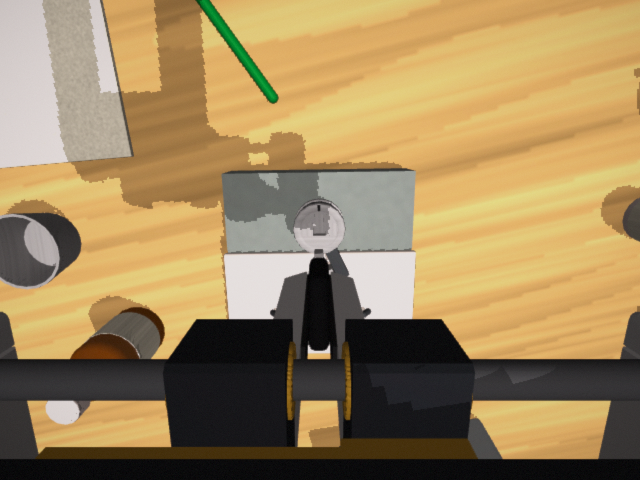

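```bash
python3 - <<'E'
from h import *
delta([.5339,-.0615,.194],2.907,[.4983,-.3310,.170],2.907)
E
```

```text
shift mm [ -28.02 -270.39   24.  ] rot [0. 0. 0.] rows 6.544329358697795 0.0
```

carry_out:
  deltas: "-2 -15 0 0 0 0 1;-5 -50 0 0 0 0 1;-9 -90 0 0 0 0 1;-14 -130 0 0 0 0 1;-18 -170 0 0 0 0 1;-22 -210 0 0 0 0 1;-26 -248 0 0 0 0 1;-28 -270 0 0 0 0 1"

```text
time: 28.48
tool_pos: [0.497, -0.3345, 0.1933]
ee_rot: [-3.14, -0.0, 2.904]
wrist_force: [0.7, 0.1, -0.8]
width: 0.0087
```

carry_out:
  deltas: "0 0 0 0 0 0 1;0 0 0 0 0 0 1;0 0 8 0 0 0 1;0 0 22 0 0 0 1;0 0 40 0 0 0 1;0 0 55 0 0 0 1;0 0 60 0 0 0 1;0 0 60 0 0 0 1"

```text
time: 29.15
tool_pos: [0.4977, -0.3282, 0.1314]
ee_rot: [3.139, -0.004, 2.909]
wrist_force: [-0.2, 0.8, -0.3]
width: 0.009
```

```bash
python3 - <<'E'
from h import *
robot.snapshot('top');robot.snapshot('top')
s3=snap('wrist','w13'); s2=snap('scene','s4'); obs(2)
for t in ['key_grip','key_tip','keycup_in']:
    for S,c in [(s3,'w'),(s2,'s')]:
      for d in robot.place_of(S,t)[:1]: print(c,t,round(d['p'],2),w(S,d['at']))
P=cloud(s3).reshape(-1,3)
m=(s3['range_z'].ravel()>0)&(P[:,2]>.036)&(P[:,2]<.052)&(np.hypot(P[:,0]-.496,P[:,1]+.33)<.05)
q=(P[m][:,:2]*1000).astype(np.float32); print('rim',m.sum(),cv2.minEnclosingCircle(q),cv2.fitEllipse(cv2.convexHull(q)))
a=s2['pixels'][100:280,150:370,::-1]; cv2.imwrite('pics/s4c.png',cv2.resize(a,None,fx=3.5,fy=3.5,interpolation=cv2.INTER_CUBIC))
E
```

```text
29.4 pos [ 0.499  -0.3307  0.1352] rpy [3.1426 0.0025 2.9074] F [-0.2543  0.3139  0.1813] T [ 0.0216  0.0143 -0.0298] w 0.008734809450782581
last [ 0.499  -0.3308  0.1352  3.1427  0.0025  2.9073 -0.239   0.2865  0.3399
 -0.0059  0.0073 -0.0465  0.0091  0.0001 -2.0166] Tz [-0.0131 -0.0465] j6 tq [0.0004 0.0001] q6 [-2.0166 -2.0166]
tool F [ 0.3197  0.2461 -0.1824] T [-0.0176  0.0189  0.0299]
w key_grip 0.81 [ 0.5003 -0.3308  0.1546]
s key_grip 0.62 [ 0.5025 -0.33    0.1522]
w key_tip 0.72 [ 0.5018 -0.3315  0.0915]
s key_tip 0.61 [ 0.4966 -0.3261  0.0916]
w keycup_in 0.8 [ 0.4955 -0.3336  0.004 ]
s keycup_in 0.68 [ 0.4994 -0.332   0.0011]
rim 1480 ((496.43243408203125, -332.7481384277344), 35.70398712158203) ((495.610595703125, -332.60186767578125), (68.68726348876953, 71.59378814697266), 169.09591674804688)
```

View pics/w13.png

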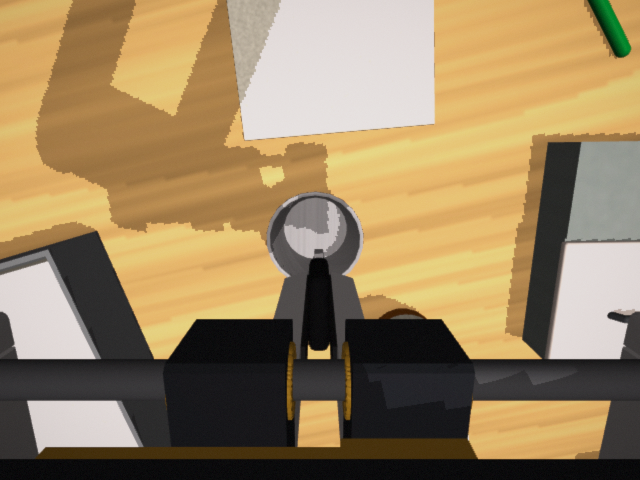

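View pics/s4c.png

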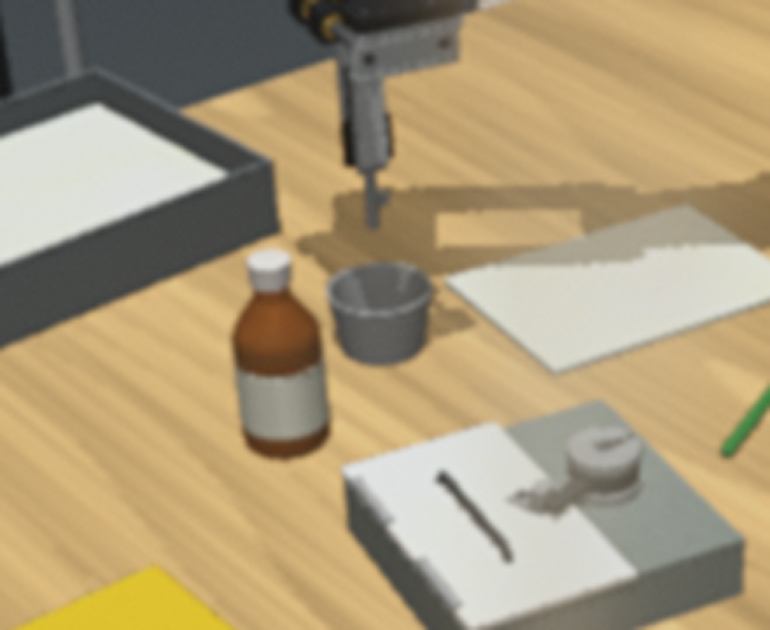

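carry_out:
  deltas: "0 -1.8 8 0 0 0 1;0 -1.8 24 0 0 0 1;0 -1.8 42 0 0 0 1;0 -1.8 58 0 0 0 1;0 -1.8 70 0 0 0 1;0 -1.8 77 0 0 0 1;0 -1.8 80 0 0 0 1;0 -1.8 80 0 0 0 1"

```text
time: 30.37
tool_pos: [0.4975, -0.3321, 0.0529]
ee_rot: [3.141, -0.001, 2.907]
wrist_force: [-0.2, 0.6, -0.5]
width: 0.0089
```

carry_out:
  deltas: "0 0 0 0 0 0 1;0 0 0 0 0 0 1;0 0 1 0 0 0 1;0 0 2 0 0 0 1;0 0 3 0 0 0 1;0 0 4 0 0 0 1;0 0 5 0 0 0 1;0 0 5 0 0 0 1"

```text
time: 31.03
tool_pos: [0.4976, -0.3322, 0.0483]
ee_rot: [3.141, -0.001, 2.907]
wrist_force: [-0.3, -0.1, -1.2]
width: 0.0088
```

```bash
python3 - <<'E'
from h import *
obs(4)
E
```

```text
31.1833 pos [ 0.4977 -0.3322  0.0484] rpy [ 3.1413 -0.0003  2.9068] F [-0.1923  0.1343 -0.723 ] T [-0.0062 -0.0304  0.013 ] w 0.008903261887550001
last [ 0.4978 -0.3323  0.0486  3.1415 -0.0001  2.9069 -0.1384  0.2576 -0.2252
 -0.0084 -0.032   0.0089  0.0089 -0.0003 -2.0194] Tz [0.0192 0.0082 0.0157 0.0089] j6 tq [-0.0006 -0.0004 -0.0003 -0.0003] q6 [-2.0194 -2.0194 -2.0194 -2.0194]
tool F [0.218  0.0857 0.7231] T [-0.001 -0.031 -0.013]
```

carry_out:
  deltas: "0 0 0.5 0 0 0 1;0 0 1 0 0 0 1;0 0 1.5 0 0 0 1;0 0 2 0 0 0 1;0 0 2 0 0 0 1;0 0 2 0 0 0 1;0 0 2 0 0 0 1;0 0 2 0 0 0 1"

```text
time: 31.85
tool_pos: [0.4978, -0.3323, 0.0466]
ee_rot: [3.141, -0.0, 2.907]
wrist_force: [-0.7, 0.0, -0.9]
width: 0.0091
```

```bash
python3 - <<'E'
from h import *
obs(4)
E
```

```text
32.0 pos [ 0.4978 -0.3323  0.0466] rpy [3.1415 0.     2.9068] F [ 0.0993  0.0844 -0.4025] T [0.012  0.0093 0.0167] w 0.008917729198188517
last [ 0.4978 -0.3323  0.0466  3.1415  0.      2.9068  0.5411 -0.2642 -0.4247
  0.0515  0.0035  0.0167  0.0088 -0.0003 -2.0194] Tz [ 0.0421 -0.0023  0.01    0.0167] j6 tq [-0.0004 -0.0004 -0.0004 -0.0003] q6 [-2.0194 -2.0194 -2.0194 -2.0194]
tool F [-0.0769  0.1051  0.4025] T [-0.0095  0.0119 -0.0166]
```

carry_out:
  deltas: "0 0 0.5 0 0 0 0.93;0 0 0.5 0 0 0 0.9;0 0 0.5 0 0 0 0.88;0 0 0.5 0 0 0 0.86;0 0 0.5 0 0 0 0.84;0 0 0.5 0 0 0 0.82;0 0 0.5 0 0 0 0.8;0 0 0.5 0 0 0 0.8"

```text
time: 32.67
tool_pos: [0.4978, -0.3323, 0.0461]
ee_rot: [3.142, -0.0, 2.907]
wrist_force: [0.8, 0.3, -0.4]
width: 0.0187
```

```bash
python3 - <<'E'
from h import *
obs(2)
s3=snap('wrist','w14'); s2=snap('scene','s5')
a=s2['pixels'][100:280,150:370,::-1]; a=cv2.resize(a,None,fx=3,fy=3,interpolation=cv2.INTER_CUBIC); cv2.imwrite('pics/s5c.png',a)
a=s3['pixels'][180:360,220:420,::-1]; cv2.imwrite('pics/w14c.png',cv2.resize(a,None,fx=3,fy=3,interpolation=cv2.INTER_CUBIC))
E
```

```text
32.7167 pos [ 0.4978 -0.3323  0.0461] rpy [3.1415 0.     2.9068] F [ 0.5422  0.521  -0.2432] T [ 0.0214 -0.0274  0.0113] w 0.018622904803290458
last [ 0.4978 -0.3323  0.0461  3.1415  0.      2.9068  0.3227  0.7543 -0.0802
 -0.0052 -0.0428 -0.0045  0.0186  0.     -2.0194] Tz [ 0.0271 -0.0045] j6 tq [-0.  0.] q6 [-2.0194 -2.0194]
tool F [-0.4061  0.6328  0.2432] T [-0.0272 -0.0217 -0.0113]
```

View pics/w14c.png

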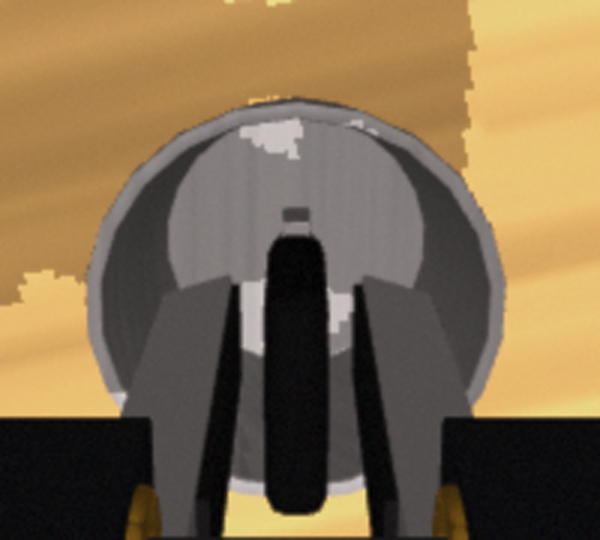

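View pics/s5c.png

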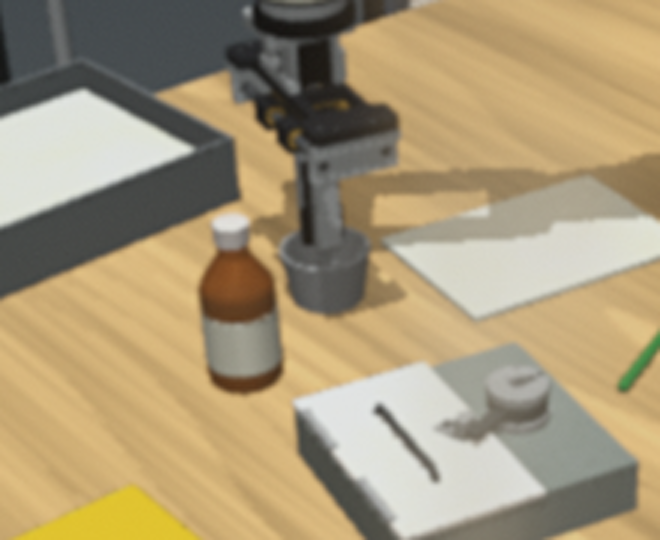

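carry_out:
  deltas: "0 0 0 0 0 0 0.75;0 0 0 0 0 0 0.7;0 0 -2 0 0 0 0.7;0 0 -8 0 0 0 0.7;0 0 -20 0 0 0 0.7;0 0 -38 0 0 0 0.7;0 0 -60 0 0 0 0.7;0 0 -80 0 0 0 0.7"

```text
time: 33.48
tool_pos: [0.498, -0.3325, 0.1285]
ee_rot: [-3.141, 0.001, 2.907]
wrist_force: [0.6, -0.2, -0.4]
width: 0.0283
```

carry_out:
  deltas: "0 0 -15 0 0 0 0.7;0 0 -35 0 0 0 0.7;0 0 -50 0 0 0 0.7;0 0 -60 0 0 0 0.7;0 0 -60 0 0 0 0.7;0 0 -60 0 0 0 0.7;0 0 -60 0 0 0 0.7;0 0 -60 0 0 0 0.7"

```text
time: 34.15
tool_pos: [0.4972, -0.3319, 0.1845]
ee_rot: [3.14, -0.003, 2.907]
wrist_force: [-0.9, 0.8, 0.3]
width: 0.0279
```

```bash
python3 - <<'E'
from h import *
np.set_printoptions(precision=4,suppress=True)
T=['key_grip','key_tip','keycup_in','latch_nose','penpot','pill_jar','syrup','carton']
c=np.array([.5333,-.0612]);by=-.2375
for n in ['wrist','top','scene']:
    s=snap(n,n+'_end')
    for t in T:
        for d in robot.place_of(s,t)[:1]:
            p=w(s,d['at']); e=''
            if t=='latch_nose': e=(p[:2]-c)@np.array([[np.cos(by),-np.sin(by)],[np.sin(by),np.cos(by)]])
            print(n,t,round(d['p'],2),p,e)
obs(1)
a=cv2.imread('pics/scene_end.png'); cv2.imwrite('pics/se.png',cv2.resize(a[120:300,200:420],None,fx=3.5,fy=3.5,interpolation=cv2.INTER_CUBIC))
E
```

```text
wrist key_grip 0.72 [ 0.4976 -0.3319  0.0672] 
wrist key_tip 0.64 [ 0.4983 -0.3326  0.0087] 
wrist keycup_in 0.56 [ 0.4955 -0.3306  0.0045] 
wrist penpot 0.62 [ 0.6109 -0.2804 -0.0003] 
wrist syrup 0.61 [ 0.6104 -0.2849  0.0015] 
wrist carton 0.65 [ 0.5006 -0.3349  0.0025] 
top key_grip 0.59 [ 0.4926 -0.3336  0.0677] 
top key_tip 0.56 [ 0.4949 -0.3316  0.008 ] 
top keycup_in 0.9 [ 0.4998 -0.3291  0.0063] 
top latch_nose 0.73 [ 0.6161  0.2593 -0.0022] [0.0051 0.331 ]
top penpot 0.73 [ 0.5137  0.3174 -0.0025] 
top pill_jar 0.94 [0.6155 0.2574 0.0026] 
top syrup 0.8 [ 0.6068 -0.2811  0.0022] 
top carton 0.79 [0.7502 0.309  0.0052] 
scene key_grip 0.78 [ 0.4993 -0.3291  0.0622] 
scene key_tip 0.53 [ 0.4989 -0.3307  0.0025] 
scene keycup_in 0.91 [ 0.4965 -0.3315  0.003 ] 
scene latch_nose 0.51 [ 0.5795 -0.0588  0.0482] [0.0443 0.0132]
scene penpot 0.76 [0.5139 0.3212 0.0006] 
scene pill_jar 0.73 [ 0.6114  0.2546 -0.0038] 
scene syrup 0.83 [ 0.6126 -0.2808 -0.0069] 
35.5 pos [ 0.4978 -0.3323  0.1861] rpy [3.1415 0.     2.9068] F [ 0.1474 -0.4219  0.4617] T [-0.0243 -0.0223  0.0084] w 0.02809885641020467
last [ 0.4978 -0.3323  0.1861  3.1415  0.      2.9068  0.1474 -0.4219  0.4617
 -0.0243 -0.0223  0.0084  0.0281 -0.     -2.0194] Tz [0.0084] j6 tq [-0.] q6 [-2.0194]
tool F [-0.2415 -0.376  -0.4617] T [ 0.0184 -0.0274 -0.0084]
```

View pics/wrist_end.png

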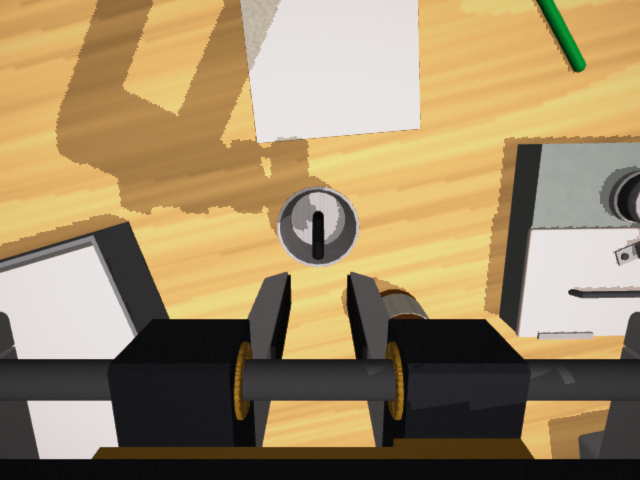

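View pics/se.png

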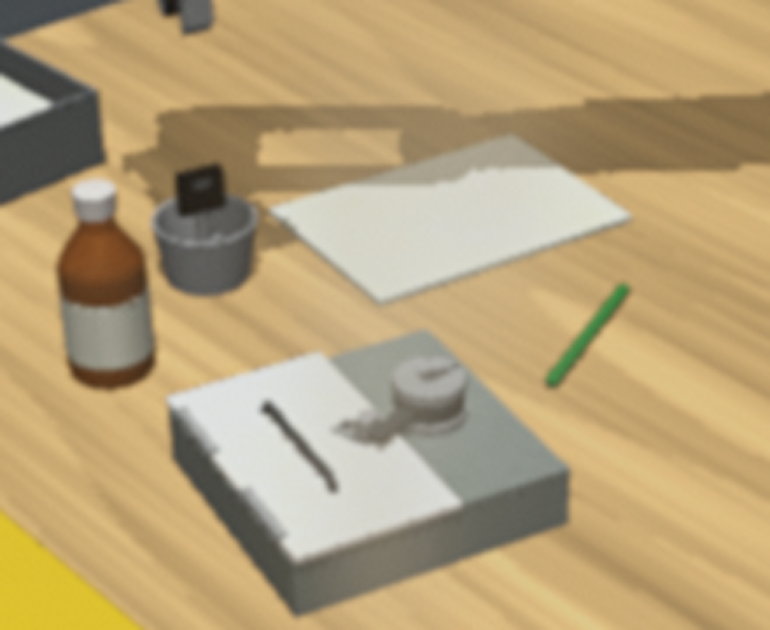

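The key stands in the upright cup, clear of the gripper, and the latch is still at the keeper. The pot, jar, bottle and carton have not moved. I'm handing the job in.

```bash
python3 -c "
from h import *
print(robot.close_job())"
```

```text
the job is handed in; nothing more can be done
None
```

I locked the box, drew the key out and stood it in the key cup, then handed the job in at about 35.5 s. No verdict was reported.

- **Firmly home:** I turned the key clockwise until the latch visibly met the keeper and held it for over a second at 0.138–0.144 N m. That is between the 0.12 N m that counts as firm and the 0.17 N m that strains the lock. The 9 N at the lug is inferred from that torque, since I could not measure it directly. The joint and wrist torque readings differed by up to 0.03 N m in single readings and agreed at the end.
- **Drawing out:** I turned the key back to the slot and drew it straight out. Forces stayed around 1 N or less throughout.
- **Last pictures:** The key stands upright near the middle of the upright cup, with its foot a few millimetres above the desk and its bow at about 65 mm. The gripper is well clear.
- **Latch and other items:** The latch is still against the keeper, with its nose at about 13–18 mm against the 30 mm limit. The pen pot, jar, bottle and carton are within detector noise of where they started.
- **Disagreements:** A few network detections were clearly wrong and I ignored them. These were a latch nose reported at the jar, and a carton and pen pot reported at the cup and bottle.

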